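# Set the lid-stop screw of the hall bin with a setting block

### The arm

A 6-joint arm with a two-finger parallel gripper is mounted at the origin on the work surface. World frame = base frame: x ahead of the robot, y to its left, z up, the work surface at z = 0. Lengths are in m, angles in rad, forces in N, time in s.
With the tool pointing down it reaches from about 0.375 to 0.9 m from the base axis. Payload 3.1 kg.
Tool frame: the origin (TCP) lies between the finger pads; the fingertips stand 8 mm ahead of it and the grasp point (between the pads) lies 11 mm behind it (manip.tip_extent is the distance from the TCP to the fingertips, in m); z points along the fingers, x is the direction in which the jaws open and shut, and the axes are right-handed (so a half turn about z gives the same grasp; the last joint's range is limited). The gripper opens to 85 mm and grips with 20 to 120 N. Pads are 22 mm wide; open, the fingers measure 114 mm over their backs; the gripper's body (76 mm by 85 mm) begins 54 mm behind the grasp point. The pads swing forward as they close: fully open they stand 13 mm farther back than shut.
Start: joints at [-1.375, 0.527, 1.433, -0, 1.181, -0.178], TCP at [0.229, -0.582, 0.239] pointing down, gripper open.
Joint ranges: [-3.08, 3.08], [-0.75, 2.2], [0.22, 2.44], [-1.43, 4.57], [0, 2.65], [-2.85, 2.85]. Speed limits (rad/s): [2.79, 2.79, 3.14, 3.14, 3.14, 3.14].

### API

Orientations are given as a unit quaternion [x, y, z, w].
In Python, from station import manip gives the robot as it stands.
- The arm moves only by the tool move_arm, never from a script. Its argument "deltas" is a list that holds one entry, the list of rows, each a list of 4 numbers: the shift along the tool's x, y, z in m, then the turn about the tool's z in degrees. A call has 1 to 20 rows; each row is the pose to reach, as a shift and turn from the pose measured when the call began, along the tool's axes at that moment; what a row does not reach only later rows make up. A row lasts 1/12 s, in which the tool goes at most 41.7 mm and 7.16 degrees, less where a joint would pass 70% of its speed; a pose out of reach is approached as far as the arm can. A call with a gripper value outside its range is refused whole. "gripper" is the opening, from 0 (shut) to 1 (fully open), set as the call begins (left out, the last holds). The fingers move at their own pace and stop on an object; "squeeze" is the grip in N (left out, the last holds). Time passes only in rows, so rows that repeat a pose let the fingers close. It gives the time, the measured TCP pose, the force and the opening at its end, in the units of the state.
- manip.sense(): the state, without advancing time (a new reading comes with each control period).
- manip.snapshot(name): name is "side" or "top"; returns a dict with "img" (384x512x3 uint8, red, green, blue), "vertical_fov" (degrees; the focal length in pixels is half the picture's height over the tangent of half this angle, whatever the lens; pixels are square), "cx", "cy" (the principal point, pixels), "origin" and "orientation" of the camera in the world. Camera axes: x right, y down, z forward; pixel columns grow to the right and rows downward; lengths in m; the calibration is good to about 2 mm. A picture is of the moment at which its call begins. There is no depth.
- manip.sign_off(): hands the job in, once; it reports no verdict.
The state is a dict: "t": time; "q": joint angles; "qd": joint speeds; "tau": joint torques, N m; "tcp_pos": TCP position; "tool_rot": TCP orientation; "force": force on the tool from outside, world axes, zero at the start; "ft_torque": the same for the moment, N m; "finger_gap": opening from 0.0 (shut) to 1.0 (fully open).
Only numpy, scipy, OpenCV 4.12 (cv2) and the standard library are available. Lean on these libraries where they do the work, as an engineer would, in place of code of your own. Each camera call takes 0.05 s, during which the arm holds its last target.

### The job

Take the driver from its stand and turn the bin's lid-stop screw clockwise until its rubber foot lightly nips the setting block below, so that the block just drags: no longer loose, but not clamped (a nip of 4 to 14 N; never over 25 N). Stand the driver back in its stand; with the driver out of the screw, hold the block by its post and draw it slowly a centimetre or two towards the post end to feel the drag, correct the screw if it is wrong, and leave the block there, still nipped under the foot. Leave the other things on the shelf alone.

Things in the scene. Friction and masses are not known exactly. Their poses are not given: they have to be found in the camera images.
- bracket: Fixed steel lid-stop bracket. Origin: underside of its base, straight below the screw axis, z up. Base plate 150 mm along x, 90 mm along y, 8 mm thick; two guide rails along x (32 mm between, tops 24 mm up) let the setting block slide along x only. A bridge on pillars (30 mm along x, 80 mm along y, top 66 mm up) over the origin carries the screw. Yaw within 0.3 rad.
- bin_base (a point): Centre of the underside of the brushed-steel bin, fixed to the bracket 170 mm to its +y, 20 mm to its +x: 124 mm across, 145 mm high, with its lever lid propped open up to about 235 mm. Only in the way.
- stop_screw: Brass square head (32 x 32 x 16 mm) of the upright stop screw. Origin: centre of the head's underside, on the screw axis. Turned clockwise from above (yaw decreasing) it goes DOWN 4.5 mm per rad. It turns with 0.1 N m of friction (a hand that has stopped turning feels some 0.045 N m of it) and stays where left. Below the bridge it ends in a round rubber foot, 28 mm across, whose nip grows by about 50 N per rad of turn.
- screw_socket (a point): Centre of the mouth of the socket in the top of the screw head, 16 mm above the head's underside: 20.5 mm long (x) by 6.5 mm wide (y), 12 mm deep. How far the foot sticks out is not measured (it varies by 4 mm): it starts 0.8 to 5.7 mm clear of the block, so the nip comes after 0.2 to 1.5 rad; from then on the torque needed rises by about 0.006 N m per N of nip.
- setting_block: Loose aluminium setting block, about 0.25 kg, lying in the guide rails under the foot. Origin: centre of its bar's underside; bar 120 mm (x) by 30 mm (y) by 22 mm high. The foot starts over the bar 7 to 23 mm to the +x side of the origin. Friction coefficient about 0.54 (0.43 to 0.65) on both faces: loose, it slides with a 1 to 2 N pull; each N of nip adds about 1.1 N.
- post_top (a point): Top of the block's upright grip post, 77 mm above the block's origin and 50 mm to its -x side. The post is 16 mm (x) by 12 mm (y) and rises 55 mm from the bar's top. Drawing the block 'towards the post end' is along its -x.
- driver: Driver, 115 mm long, 0.14 kg, standing upright, blade down, in the stand. Origin: centre of the blade's tip; z up the tool, x along the blade's width. Blade 18 mm wide (x), 4 mm thick (y), 12 mm high, lowest 3 mm narrowed to 15 x 2.4 mm; round shank 18 mm across from 12 to 50 mm. It fits the socket either way round with 1.2 mm of play all round (0.14 rad in yaw).
- driver_handle (a point): Middle of the driver's square black handle, 82.5 mm above the blade's tip: 24 x 24 mm, faces along the driver's x and y, from 50 to 115 mm above the tip.
- stand: Fixed grey stand, 60 x 60 x 46 mm. Origin: centre of its underside, z up. A square pocket 22 x 22 mm, 40 mm deep (floor 6 mm above the origin), holds the driver by its shank, at any yaw.
- torch: red plastic torch lying on its side, 140 mm long, head 42 mm across; bystander
- coaster: round white ceramic coaster, 94 mm across, 8 mm high; bystander
- shoe_tree0: hard white plastic shoe tree, 235 mm long, 62 mm wide, up to 40 mm high; bystander
- shoe_tree1: the other shoe tree of the pair, the same size; bystander
- lock_key: flat aluminium bicycle lock key, 64 mm long, 5 mm thick; bystander
- polish_tin: dark round tin, 68 mm across, 50 mm high; bystander
Things that resemble listed ones, but are neither listed nor needed, are in the scene too. Of the things shaped like the driver, the black one is meant. What is shaped like the setting_block but orange is not meant.

How it is judged:
On the way, in this order (a step that is already met when the one before it is completed fails the run):
1. with the driver's blade in the screw's socket, the foot nips the block with 4 to 14 N (contact force between stop_screw and setting_block between 4 and 14 N and z of driver in the frame of stop_screw below 0.01 m and horizontal distance between driver and stop_screw below 0.006 m), for 0.2 s.
2. with the driver out of the screw, the block is slid by hand (over 3 mm/s) while nipped with 4 to 14 N (contact force between stop_screw and setting_block between 4 and 14 N and contact force between the fingers and setting_block above 0.5 N and linear speed of setting_block above 0.003 m/s and distance between driver and stop_screw above 0.05 m), for 0.3 s.
At the end, for the whole second after the job is handed in: The setting block lies flat in its guide, at least 6 mm from where it began, still under the foot and nipped with 4 to 14 N; the driver stands upright (within 0.2 rad) in the stand's pocket, at its bottom within 6 mm; all at rest (contact force between stop_screw and setting_block between 4 and 14 N and z of setting_block in the frame of bracket below 0.011 m and distance of setting_block from where it was at the start of the episode above 0.006 m and linear speed of setting_block below 0.01 m/s and horizontal distance between driver and stand below 0.008 m and z of driver in the frame of stand below 0.012 m and angle between driver's own z axis and vertical below 0.2 rad and linear speed of driver below 0.02 m/s); the robot touches nothing.
It fails at once if the foot presses the block with more than 25 N (contact force between stop_screw and setting_block above 25 N).
It fails at once if another thing on the shelf is moved more than 25 mm (distance of any of torch, coaster, shoe_tree0, shoe_tree1, lock_key, polish_tin from where it was at the start of the episode above 0.025 m).
It also fails if it takes over 72 s, if anything falls off the work surface, if the arm or the gripper's body presses on something with over 40 N, if the wrist force passes 120 N, or if a joint passes its speed limit or range.

## Working session

There is one attempt and no reset: what is moved stays moved. The work goes in short steps, Python scripts to look and compute and a tool call to move; the robot and the scene stay as the last step left them, time stands still between calls to the robot, and variables do not carry over. Pictures are saved under pics/ and viewed, and the job is handed in when it is done.

Besides the shell and the picture viewer there is one more tool, called after ">>>" as name([rows], argument=value, ...), one row to a line, values as JSON. move_arm: Moves the arm, as the interface text tells. Its arguments: {"type":"object","properties":{"deltas":{"type":"array"},"gripper":{"type":"number"},"squeeze":{"type":"number"}},"required":["deltas"]}

```bash
mkdir -p pics; ls; cat > h.py <<'E'
import numpy as np, cv2
from scipy.spatial.transform import Rotation as R
from station import manip
def snap(n,fn):
    s=manip.snapshot(n); cv2.imwrite('pics/'+fn+'.png',s['img'][:,:,::-1]); 
    import pickle; pickle.dump(s,open('pics/'+fn+'.pkl','wb')); return s
def load(fn):
    import pickle; return pickle.load(open('pics/'+fn+'.pkl','rb'))
def K(s):
    f=s['img'].shape[0]/2/np.tan(np.radians(s['vertical_fov'])/2); return f
def proj(s,p):
    p=np.atleast_2d(p); c=R.from_quat(s['orientation']).inv().apply(p-np.array(s['origin'])); f=K(s)
    return np.c_[s['cx']+f*c[:,0]/c[:,2], s['cy']+f*c[:,1]/c[:,2]]
def atz(s,uv,z):
    uv=np.atleast_2d(uv); f=K(s); d=np.c_[(uv[:,0]-s['cx'])/f,(uv[:,1]-s['cy'])/f,np.ones(len(uv))]
    d=R.from_quat(s['orientation']).apply(d); o=np.array(s['origin'])
    return o+d*((z-o[2])/d[:,2])[:,None]
def crop(s,u0,v0,u1,v1,k,fn):
    im=s['img'][v0:v1,u0:u1,::-1]; cv2.imwrite('pics/'+fn+'.png',cv2.resize(im,None,fx=k,fy=k,interpolation=cv2.INTER_CUBIC))
E
python3 - <<'E'
from h import *
for n in('side','top'):
    s=snap(n,n+'0'); print(n,{k:v for k,v in s.items() if k!='img'})
print(manip.sense())
E
```

```text
pics
side {'vertical_fov': 44.712153671640046, 'cx': 259.2068943708661, 'cy': 193.0944416102591, 'origin': array([0.36235829, 1.07904751, 0.73803548]), 'orientation': array([-0.06498704,  0.87759853, -0.4724043 ,  0.04931207])}
top {'vertical_fov': 46.534242708356416, 'cx': 252.75938432743325, 'cy': 193.79000268923187, 'origin': array([0.32967802, 0.08066418, 1.13659436]), 'orientation': array([-0.69369712,  0.71409918, -0.06704945,  0.06596245])}
{'t': 0.1, 'q': array([-1.37450180e+00,  5.28373378e-01,  1.43375624e+00, -2.27399443e-05,
        1.18140212e+00, -1.78495483e-01]), 'qd': array([-0.00016084, -0.00184881, -0.00233432,  0.00025702, -0.00032812,
        0.00166229]), 'tau': array([-1.13280644e-04, -4.43304491e+01, -1.78586036e+01, -3.20271565e-04,
        3.90038156e-03,  3.78402323e-07]), 'tcp_pos': array([ 0.22869976, -0.58098853,  0.23843705]), 'tool_rot': array([ 8.26463517e-01, -5.62989445e-01, -6.99011703e-04, -6.71940065e-04]), 'force': array([-0.65037548, -0.51738309,  0.67839886]), 'ft_torque': array([-0.03080689,  0.02663944, -0.01583783]), 'finger_gap': 1.0001307415349951}
```

View pics/top0.png

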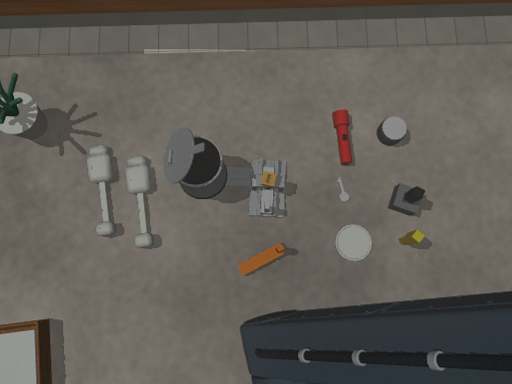

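View pics/side0.png

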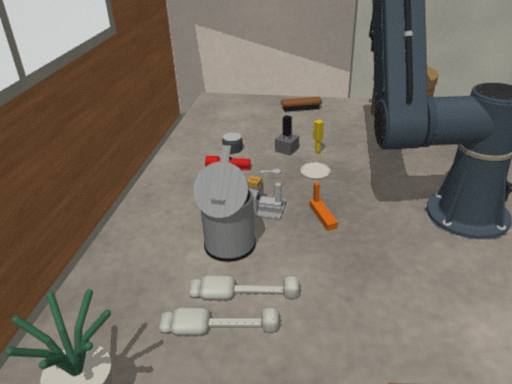

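The top view shows the black driver in the grey stand at about (410,198). A yellow decoy is at (417,237). The bracket is at (268,188) with the brass head at (268,180), and the orange decoy block is at (262,260). The black driver and the grey block in the bracket match the description. I'll check them in crops.

```bash
python3 - <<'E'
from h import *
t=load('top0');s=load('side0')
crop(t,235,145,305,230,7,'c1');crop(t,375,170,440,255,7,'c2');crop(s,190,160,300,230,7,'c3');crop(s,260,105,340,165,9,'c4')
E
```

```text
(no output)
```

View pics/c1.png

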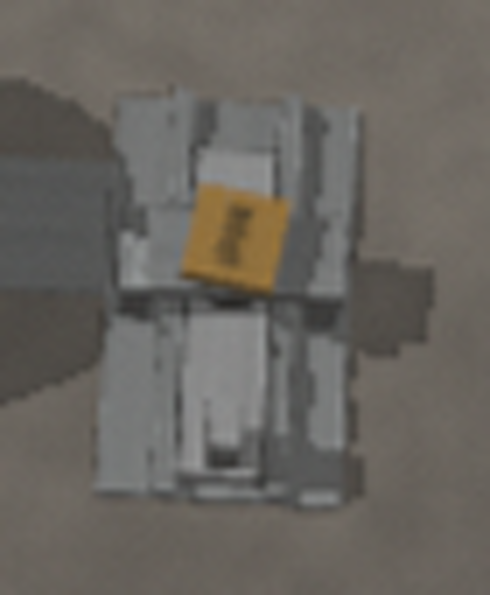

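View pics/c2.png

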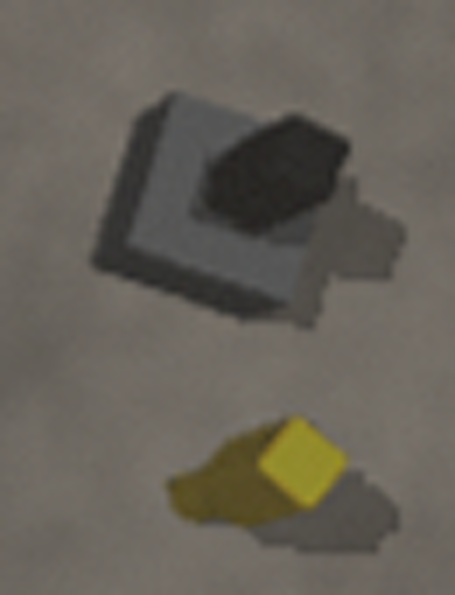

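View pics/c3.png

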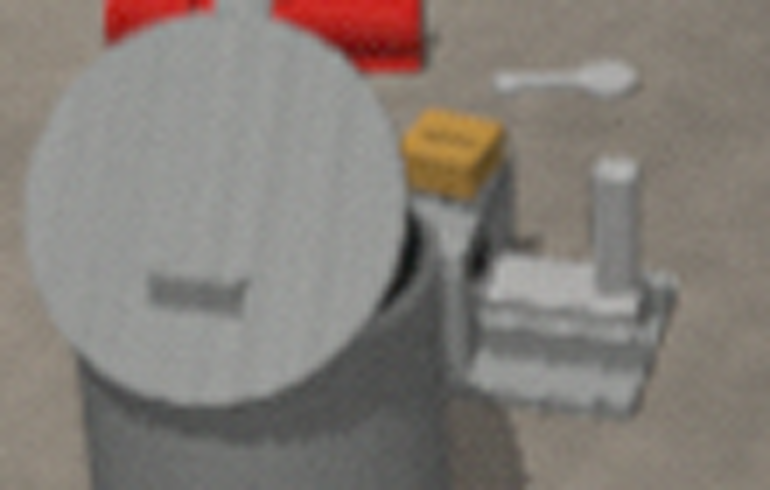

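View pics/c4.png

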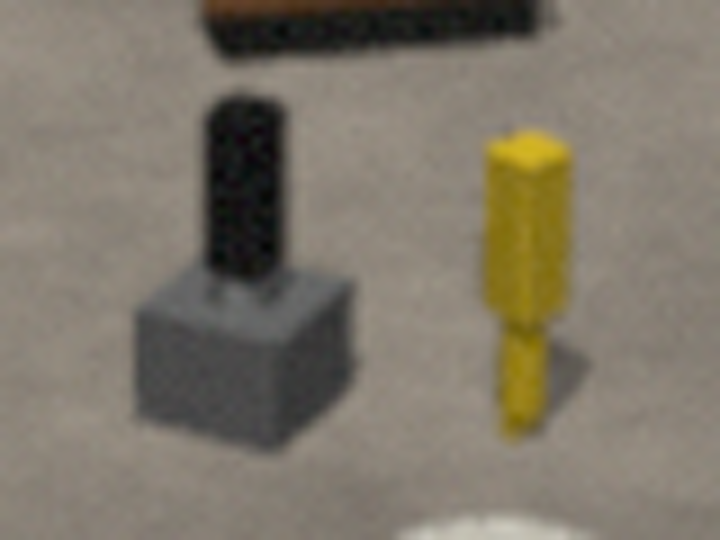

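```bash
python3 - <<'E'
from h import *
t=load('top0');s=load('side0')
def cr(s,u0,v0,u1,v1,k,fn,g):
    im=s['img'][v0:v1,u0:u1,::-1]/255.; im=np.clip(im,0,1)**g; im=(im/im.max()*255).astype('uint8'); cv2.imwrite('pics/'+fn+'.png',cv2.resize(im,None,fx=k,fy=k,interpolation=cv2.INTER_CUBIC))
cr(t,395,180,430,215,15,'d1',.4);cr(s,270,110,305,158,12,'d2',.4);cr(t,255,185,285,220,16,'d3',1.3)
cr(t,258,165,283,190,20,'d4',1)
E
```

```text
(no output)
```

View pics/d1.png

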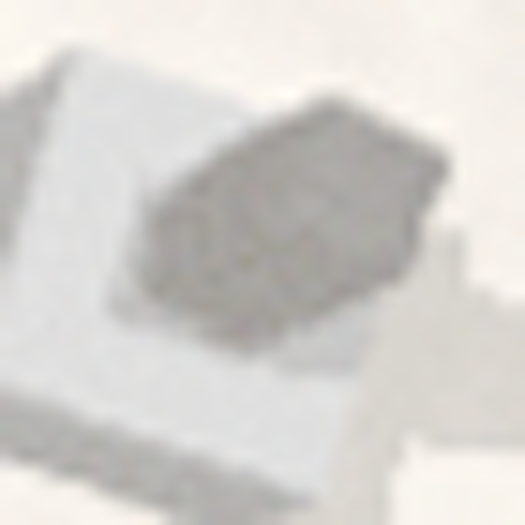

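View pics/d2.png

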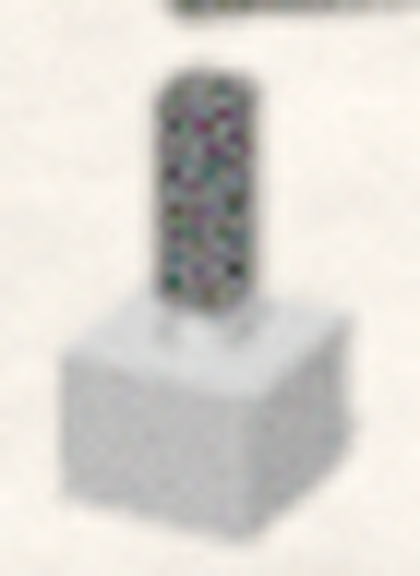

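View pics/d3.png

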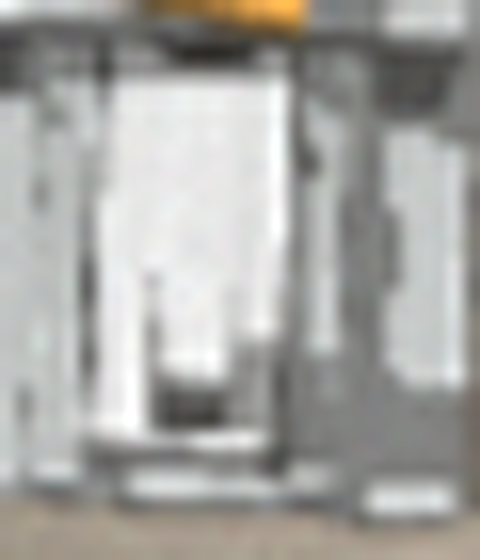

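View pics/d4.png

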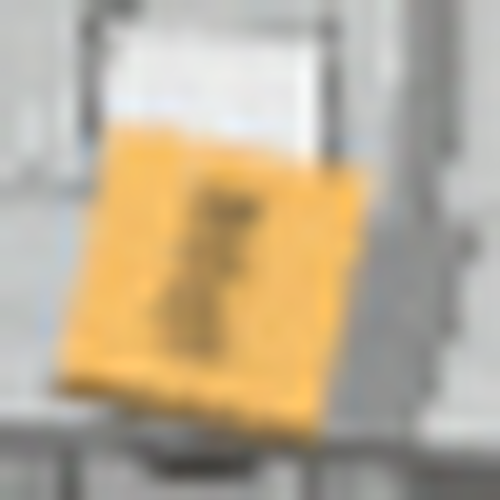

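```bash
cat > fit.py <<'E'
from h import *
from scipy.optimize import least_squares
t=load('top0');s=load('side0')
def U(x,o,k): x=np.array(x,float); return (x+.5)/k-.5+np.array(o)
def rz(p,a,xyz):
    return R.from_euler('z',a).apply(p)+xyz
def run(name,obs,model_z,x0):
    # obs: list of (cam, localpt, px)
    def res(x):
        r=[]
        for c,p,uv in obs:
            r.append(proj(c,rz(np.array([p],float),x[2],[x[0],x[1],x[3] if model_z else 0]))[0]-uv)
        return np.ravel(r)
    f=least_squares(res,x0,loss='soft_l1',f_scale=1.)
    print(name,np.round(f.x,4),'res',np.round(res(f.x).reshape(-1,2),1).tolist()); return f.x
E
cat > f1.py <<'E'
from fit import *
c1=lambda x:U(x,(235,145),7); c2=lambda x:U(x,(375,170),7); c3=lambda x:U(x,(190,160),7)
d1=lambda x:U(x,(395,180),15); d2=lambda x:U(x,(270,110),12); d4=lambda x:U(x,(258,165),20)
h=.03
# bracket base
b=[(t,(.075,.045,.008),c1((118,98))),(t,(.075,-.045,.008),c1((362,104))),(t,(-.075,-.045,.008),c1((347,497))),(t,(-.075,.045,.008),c1((95,485))),
(s,(-.075,.045,.0),c3((628,412))),(s,(-.075,-.045,.008),c3((678,285)))]
X=run('bracket',b,False,[.37,.03,0])
hd=[(t,(.016,.016,.016),d4((108,122))),(t,(.016,-.016,.016),d4((372,175))),(t,(-.016,-.016,.016),d4((318,425))),(t,(-.016,.016,.016),d4((62,378))),
(s,(.016,-.016,.016),c3((436,108))),(s,(-.016,-.016,.016),c3((505,126))),(s,(-.016,.016,.016),c3((472,165))),(s,(-.016,.016,0),c3((467,200))),(s,(-.016,-.016,0),c3((500,158)))]
H=run('head',hd,True,[.37,.03,0,.066])
st=[(t,(h,h,.046),c2((172,92))),(t,(-h,h,.046),c2((127,243))),(t,(-h,-h,.046),c2((285,306))),(t,(-h,h,0),c2((95,265))),(t,(-h,-h,0),c2((240,318)))]
st+=[(s,(h,h,.046),d2((62,360))),(s,(-h,h,.046),d2((245,400))),(s,(-h,-h,.046),d2((350,320))),(s,(h,h,0),d2((65,495))),(s,(-h,h,0),d2((245,540))),(s,(-h,-h,0),d2((350,440)))]
S=run('stand',st,False,[.37,-.25,-.3])
# post: top center + bar top corners
po=[(s,(-.058,.006,.077),c3((595,180))),(s,(-.042,.006,.077),c3((595,180))+[-3,0])]
d3=lambda x:U(x,(255,185),16)
bl=[(t,(-.06,.015,.022),d3((92,435))),(t,(-.06,-.015,.022),d3((272,440))),(t,(.06,.015,.022),d4((108,25))),(t,(.06,-.015,.022),d4((325,30))),(t,(-.058,.006,.077),d3((155,378))),(t,(-.058,-.006,.077),d3((228,378))),
(s,(-.05,0,.077),c3((617,170))),(s,(-.06,.015,.022),c3((642,303)))]
B=run('block',[(c,np.array(p)+[0,0,.008],u) for c,p,u in bl],False,[.37,.03,0])
print('block origin in bracket',R.from_euler('z',-X[2]).apply([B[0]-X[0],B[1]-X[1],0]))
print('head in bracket',R.from_euler('z',-X[2]).apply([H[0]-X[0],H[1]-X[1],0]), H[2]-X[2])
# driver
a=.012
def dv(x):
    p=np.array([[sx*a,sy*a,z] for z in(.05,.115) for sx in(1,-1) for sy in(1,-1)]); return R.from_euler('xyz',[x[3],x[4],x[2]]).apply(p)+[x[0],x[1],.006]
hexv=d1([(330,95),(448,165),(415,270),(245,350),(140,275),(152,195)])
top=d2([(158,100),(258,95),(250,300),(160,300),(205,65)])
def res(x):
    hl=cv2.convexHull(proj(t,dv(x)).astype('f4')); hs=cv2.convexHull(proj(s,dv(x)).astype('f4'))
    r=[cv2.pointPolygonTest(hl,tuple(map(float,p)),True) for p in hexv]
    # support function extents
    for dirr in np.array([[np.cos(q),np.sin(q)] for q in np.linspace(0,2*np.pi,24,endpoint=False)]):
        r.append((hl[:,0]@dirr).max()-(hexv@dirr).max())
    r+=[hs[:,0,0].min()-top[0,0]+.0,hs[:,0,0].max()-top[1,0],hs[:,0,1].min()-top[4,1]]
    return np.array(r+[x[3]*10,x[4]*10])
best=min((least_squares(res,[S[0],S[1],y,0,0],diff_step=1e-4) for y in np.linspace(-.78,.7,10)),key=lambda f:f.cost)
print('driver',np.round(best.x,4),best.cost,np.round(res(best.x),1).tolist())
for n,c in(('t',t),('s',s)):
    im=c['img'][:,:,::-1].copy()
    k=3; im=cv2.resize(im,None,fx=k,fy=k,interpolation=cv2.INTER_CUBIC)
    def poly(P,col):
        q=(proj(c,P)+.5)*k-.5; cv2.polylines(im,[np.round(q*8).astype(int).reshape(-1,1,2)],True,col,1,cv2.LINE_AA,3)
    q4=np.array([[1,1],[-1,1],[-1,-1],[1,-1]])
    def sq(hx,hy,z,ox=0): return np.c_[q4[:,0]*hx+ox,q4[:,1]*hy,[z]*4]
    for z in(0,.008): poly(rz(sq(.075,.045,z),X[2],[X[0],X[1],0]),(0,255,0))
    poly(rz(sq(.015,.04,.066),X[2],[X[0],X[1],0]),(0,255,0))
    for z in(0,.016): poly(rz(sq(.016,.016,z),H[2],[H[0],H[1],H[3]]),(0,0,255))
    for z in(0,.046): poly(rz(sq(.03,.03,z),S[2],[S[0],S[1],0]),(255,0,255))
    for z in(0,.022): poly(rz(sq(.06,.015,z),B[2],[B[0],B[1],.008]),(255,255,0))
    for z in(.022,.077): poly(rz(sq(.008,.006,z,-.05),B[2],[B[0],B[1],.008]),(255,255,0))
    P=dv(best.x)[[0,1,3,2,4,5,7,6]]; poly(P[:4],(0,255,255));poly(P[4:],(0,255,255))
    if n=='t': cv2.imwrite('pics/o1.png',im[130*3:260*3,225*3:450*3])
    else: cv2.imwrite('pics/o2.png',im[100*3:240*3,190*3:345*3])
E
python3 f1.py
```

```text
bracket [ 0.5615  0.0373 -0.0804] res [[0.1, -0.5], [-0.3, 0.3], [-0.4, 1.1], [0.4, 1.0], [-0.7, 0.2], [-1.2, -2.7]]
head [ 0.5652  0.0376 -0.2431  0.0713] res [[0.3, 0.5], [0.0, 0.6], [0.0, 0.8], [-0.2, 0.4], [-1.9, -0.1], [-0.8, -0.4], [-0.9, -0.1], [0.0, 0.0], [0.0, 0.0]]
stand [ 0.5156 -0.3071 -0.3822] res [[0.1, 0.2], [-0.5, 0.8], [0.3, 0.2], [-1.4, 0.6], [0.3, 1.0], [-1.0, -1.6], [-0.1, -1.0], [-0.4, -1.6], [-1.1, -0.5], [-0.3, -0.1], [-0.6, 0.7]]
block [ 0.5517  0.0394 -0.0833] res [[-0.4, 0.5], [0.4, 0.8], [-0.6, -0.0], [0.3, 0.3], [-0.1, 0.0], [0.3, 0.3], [-1.4, -1.5], [-2.4, 0.3]]
block origin in bracket [-0.00993085  0.00122979  0.        ]
head in bracket [0.00367351 0.00058628 0.        ] -0.16273605371596406
driver [ 5.163e-01 -3.077e-01 -4.215e-01 -0.000e+00 -5.000e-04] 15.679113501868594 [-0.0, 0.2, 0.0, 0.0, 0.5, -0.6, 0.7, 0.4, 0.2, 0.5, 0.8, 0.7, 0.5, 0.2, 1.3, 2.1, 1.9, 1.6, 1.1, 0.0, -0.2, 0.4, 0.9, 0.8, 0.5, 0.1, 1.4, 1.4, 1.3, 1.0, -1.8, 0.1, -1.9, -0.0, -0.0]
```

View overlays.

View pics/o1.png

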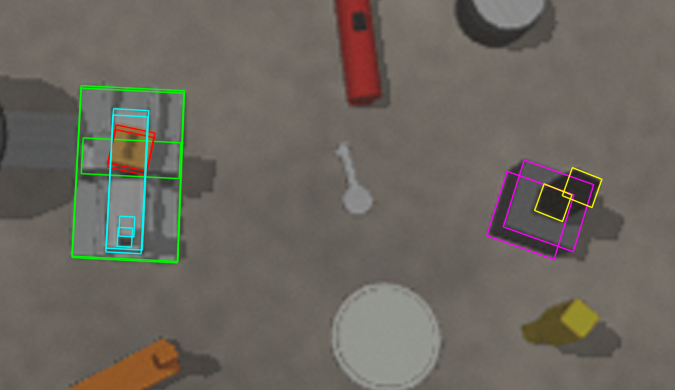

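View pics/o2.png

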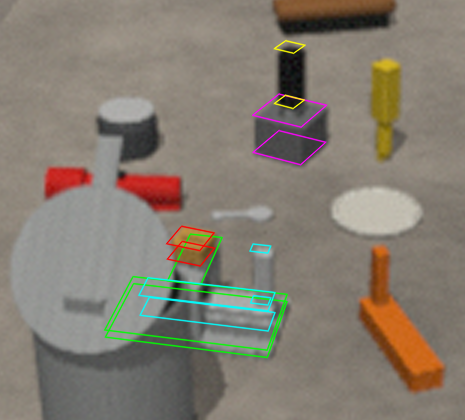

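```bash
cat >> h.py <<'E'
def st():
    s=manip.sense(); m=R.from_quat(s['tool_rot']).as_matrix(); psi=np.arctan2(m[1,0],m[0,0]); return s,m,psi
def to(x,y,z,psi=None):
    s,m,p=st(); d=m.T@(np.array([x,y,z])-s['tcp_pos']); a=0 if psi is None else np.degrees((p-psi+np.pi)%(2*np.pi)-np.pi)
    print('delta mm',np.round(d*1000,1),'turn',round(a,2),'| tcp',np.round(s['tcp_pos'],4),'psi',round(p,4),'F',np.round(s['force'],2),'T',np.round(s['ft_torque'],3),'q6',round(s['q'][5],3),'t',round(s['t'],2),'gap',round(s['finger_gap'],3))
E
python3 - <<'E'
from h import *
t=load('top0')
print(atz(t,[[418.3,236]],.115),atz(t,[[400.6,240.5]],.01))
print(atz(t,[[390,130]],.05), atz(t,[[268.5,178]],.087))
to(.516,-.3075,.2,-.4215); to(.516,-.3075,.2,1.149)
E
```

```text
[[ 0.41515876 -0.29932044  0.115     ]] [[ 0.413935   -0.29274523  0.01      ]]
[[ 0.69186768 -0.27802449  0.05      ]] [[0.56733979 0.03710749 0.087     ]]
delta mm [-149.3 -367.5   38.8] turn -44.38 | tcp [ 0.2287 -0.581   0.2384] psi -1.196 F [-0.65 -0.52  0.68] T [-0.031  0.027 -0.016] q6 -0.178 t 0.1 gap 1.0
delta mm [-149.3 -367.5   38.8] turn -134.36 | tcp [ 0.2287 -0.581   0.2384] psi -1.196 F [-0.65 -0.52  0.68] T [-0.031  0.027 -0.016] q6 -0.178 t 0.1 gap 1.0
```

>>> move_arm([
  [[-0.03,-0.0735,0.004,-7],[-0.06,-0.11,0.01,-14],[-0.08,-0.147,0.02,-21],[-0.1,-0.184,0.03,-28],[-0.12,-0.22,0.038,-35],[-0.135,-0.257,0.038,-42],[-0.149,-0.294,0.038,-44.4],[-0.149,-0.331,0.038,-44.4],[-0.1493,-0.3675,0.038,-44.4],[-0.1493,-0.3675,0.038,-44.4],[-0.1493,-0.3675,0.038,-44.4],[-0.1493,-0.3675,0.038,-44.4]],
], gripper=0.65)

```text
t: 1.1
tcp_pos: [0.517, -0.306, 0.2002]
tool_rot: [0.978, -0.207, -0.001, -0.001]
force: [-0.9, -1.1, -0.3]
finger_gap: 0.646
```

```bash
python3 - <<'E'
from h import *
t=snap('top','t1'); to(.516,-.3075,.084,-.4215)
s=snap('side','s1'); crop(t,350,130,480,260,5,'t1c'); crop(s,240,60,350,165,6,'s1c')
E
```

```text
delta mm [  0.8   0.8 116.2] turn 0.12 | tcp [ 0.5158 -0.3068  0.2002] psi -0.4194 F [ 0.21 -0.3   0.1 ] T [-0.008 -0.033 -0.039] q6 -0.304 t 1.15 gap 0.644
```

View pics/s1c.png

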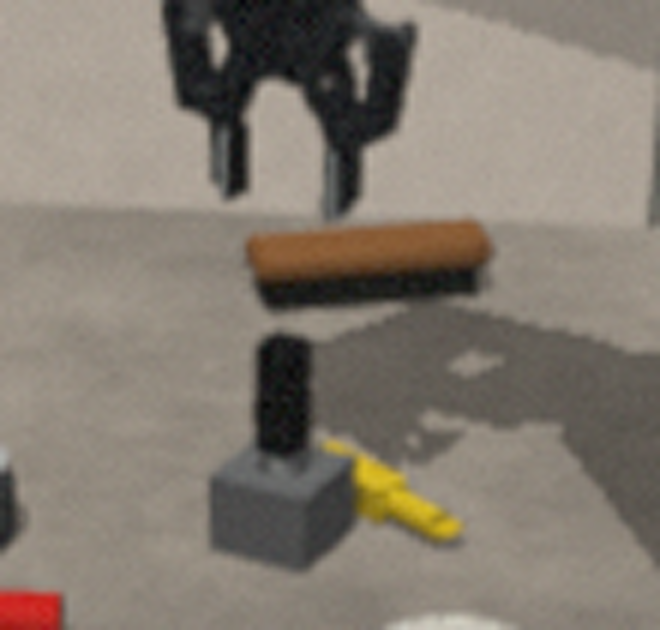

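View pics/t1c.png

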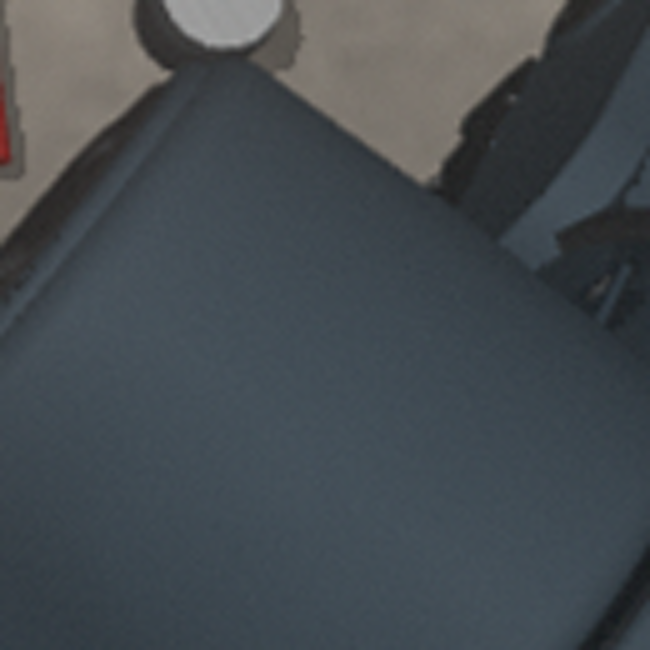

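```bash
python3 - <<'E'
from h import *
s=load('s1'); q,m,p=st()
for sg in(1,-1):
  for w in (-.011,.011):
    P=q['tcp_pos']+m@np.array([sg*.0275,w,.008]); print(sg,w,(proj(s,P)[0]-[240,60])*6+2.5)
E
```

```text
1 -0.011 [225.94133892 204.20601464]
1 0.011 [247.67544875 190.85288767]
-1 -0.011 [317.07202308 223.57095032]
-1 0.011 [338.24290217 209.7774695 ]
```

The side crop shows the driver centred between the jaws. The yellow decoy has toppled on its own and lies behind the stand, low enough to clear. I'm descending to grip.

>>> move_arm([
  [[0.0008,0.0008,0.03,0],[0.0008,0.0008,0.06,0],[0.0008,0.0008,0.09,0],[0.0008,0.0008,0.116,0],[0.0008,0.0008,0.116,0],[0.0008,0.0008,0.116,0]],
])

```text
t: 1.7
tcp_pos: [0.5133, -0.3084, 0.0833]
tool_rot: [0.978, -0.21, -0.003, -0.002]
force: [0.1, 0.4, -0.1]
finger_gap: 0.65
```

```bash
python3 - <<'E'
from h import *
to(.516,-.3075,.084,-.4215)
s=snap('side','s2'); crop(s,240,60,350,165,6,'s2c')
E
```

```text
delta mm [ 2.  -2.  -0.7] turn -0.1 | tcp [ 0.5133 -0.3084  0.0833] psi -0.4232 F [ 0.07  0.39 -0.14] T [ 0.043 -0.021 -0.046] q6 -0.305 t 1.7 gap 0.65
```

View pics/s2c.png

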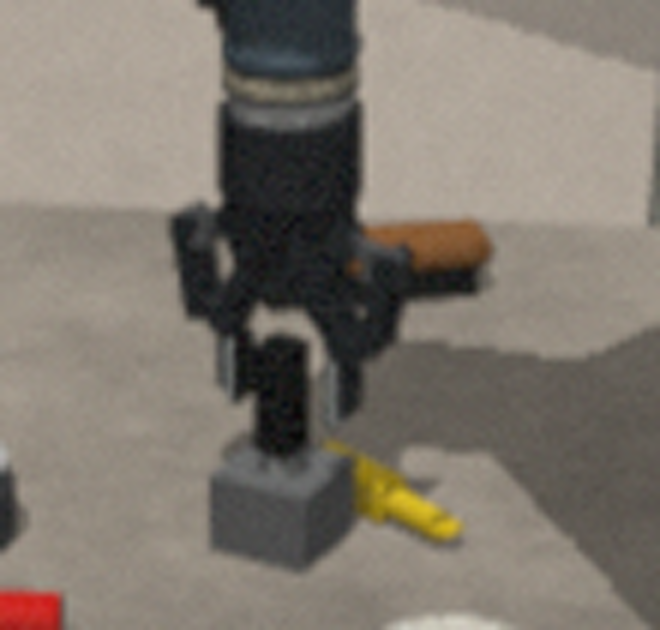

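>>> move_arm([
  [[0.002,-0.002,0,0],[0.002,-0.002,0,0],[0.002,-0.002,0,0]],
])

```text
t: 2.0
tcp_pos: [0.5183, -0.3092, 0.0868]
tool_rot: [0.978, -0.21, 0.0, -0.0]
force: [0.2, 0.1, -0.6]
finger_gap: 0.644
```

>>> move_arm([
  [[0,0,0,0],[0,0,0,0],[0,0,0,0],[0,0,0,0],[0,0,0,0],[0,0,0,0]],
], gripper=0, squeeze=70)

```text
t: 2.5
tcp_pos: [0.5183, -0.3092, 0.0876]
tool_rot: [0.978, -0.21, 0.0, 0.0]
force: [-0.9, 1.6, 5.2]
finger_gap: 0.27
```

```bash
python3 - <<'E'
from h import *
to(.516,-.3075,.084,-.4215)
E
```

```text
delta mm [-2.8 -0.6  3.6] turn -0.06 | tcp [ 0.5183 -0.3092  0.0876] psi -0.4226 F [-0.91  1.55  5.18] T [0.061 0.275 0.028] q6 -0.301 t 2.5 gap 0.27
```

>>> move_arm([
  [[0,0,-0.01,0],[0,0,-0.03,0],[0,0,-0.055,0],[0,0,-0.085,0],[0,0,-0.115,0],[0,0,-0.14,0],[0,0,-0.14,0],[0,0,-0.14,0],[0,0,-0.14,0]],
])

```text
t: 3.25
tcp_pos: [0.5175, -0.3084, 0.2267]
tool_rot: [0.978, -0.21, -0.0, -0.0]
force: [-0.7, -0.4, -1.0]
finger_gap: 0.27
```

```bash
python3 - <<'E'
from h import *
to(.5183,-.3092,.0876,-.4226)
s=snap('side','s3'); crop(s,240,40,350,165,6,'s3c')
E
```

```text
delta mm [  1.2   0.5 139.1] turn 0.0 | tcp [ 0.5175 -0.3084  0.2267] psi -0.4226 F [-0.67 -0.44 -1.02] T [-0.005  0.02  -0.011] q6 -0.301 t 3.25 gap 0.27
```

View pics/s3c.png

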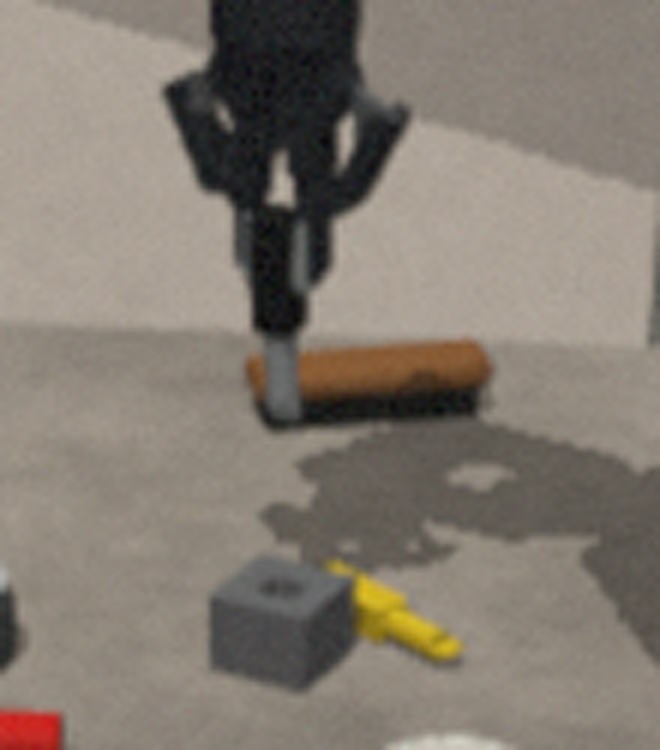

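```bash
python3 - <<'E'
from h import *
s=load('s3'); im=s['img'][90:115,275:300,::-1]; im=np.clip(im*1.6,0,255).astype('uint8'); cv2.imwrite('pics/s3d.png',cv2.resize(im,None,fx=22,fy=22,interpolation=cv2.INTER_CUBIC))
q,m,p=st()
for hx,hy in((.009,.002),(.002,.009)):
  for z in(0,.012,.05):
    P=[q['tcp_pos']+m@np.array([a*hx,b*hy,.0816-z]) for a in(1,-1) for b in(1,-1)]
    pp=(proj(s,P)-[275,90])*22+10; print(hx,z,pp.round().astype(int).tolist())
E
```

```text
0.009 0 [[203, 395], [189, 405], [310, 420], [296, 429]]
0.009 0.012 [[204, 318], [189, 327], [311, 342], [297, 351]]
0.009 0.05 [[204, 68], [190, 77], [313, 91], [299, 100]]
0.002 0 [[269, 388], [206, 431], [293, 394], [230, 436]]
0.002 0.012 [[270, 311], [206, 353], [294, 316], [230, 358]]
0.002 0.05 [[271, 61], [207, 101], [296, 66], [231, 106]]
```

View pics/s3d.png

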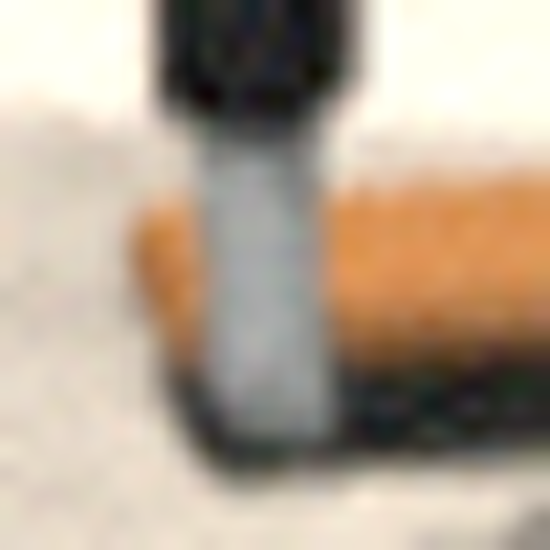

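The blade's wide side lies along the tool's x axis (115 px wide in the crop). It leans slightly, with the tip towards −x. Next I'm moving above the screw.

```bash
python3 - <<'E'
from h import *
to(.566,.037,.195,-.245)
E
```

```text
delta mm [ -97.  -334.9   31.6] turn -10.17 | tcp [ 0.5172 -0.3083  0.226 ] psi -0.4226 F [ 0.46  0.5  -2.1 ] T [-0.007 -0.013  0.006] q6 -0.301 t 3.3 gap 0.276
```

>>> move_arm([
  [[-0.005,-0.017,0,-1],[-0.014,-0.05,0,-2],[-0.025,-0.087,0,-3],[-0.036,-0.124,0,-4],[-0.047,-0.161,0,-5],[-0.058,-0.198,0,-6],[-0.069,-0.235,0,-7],[-0.08,-0.272,0,-8],[-0.088,-0.302,0.01,-9],[-0.094,-0.322,0.02,-10],[-0.097,-0.335,0.03,-10.2],[-0.097,-0.335,0.031,-10.2],[-0.097,-0.335,0.031,-10.2],[-0.097,-0.335,0.031,-10.2],[-0.097,-0.335,0.031,-10.2]],
])

```text
t: 4.55
tcp_pos: [0.5663, 0.0357, 0.1956]
tool_rot: [0.992, -0.123, -0.001, -0.001]
force: [0.7, -0.4, -1.5]
finger_gap: 0.271
```

```bash
python3 - <<'E'
from h import *
to(.566,.037,.195,-.245)
s=snap('side','s4'); crop(s,210,140,275,215,9,'s4c')
t=snap('top','t4'); crop(t,210,120,320,220,7,'t4c')
to(.566,.037,.195,-.245)
E
```

```text
delta mm [-0.6 -1.2  0.6] turn -0.08 | tcp [0.5663 0.0357 0.1956] psi -0.2464 F [ 0.67 -0.4  -1.46] T [-0.039 -0.056  0.002] q6 0.111 t 4.55 gap 0.271
delta mm [-0.7 -1.1  1. ] turn -0.09 | tcp [0.5664 0.0358 0.196 ] psi -0.2466 F [ 0.04 -0.85 -1.06] T [-0.008 -0.009  0.056] q6 0.111 t 4.65 gap 0.268
```

View pics/s4c.png

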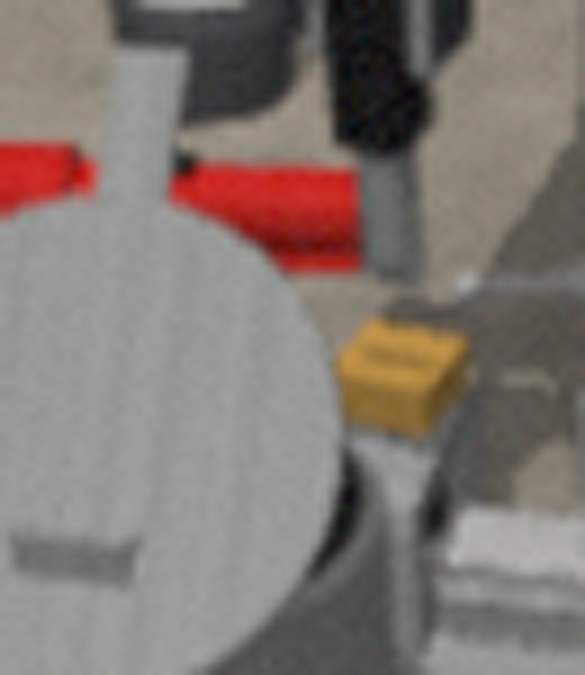

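View pics/t4c.png

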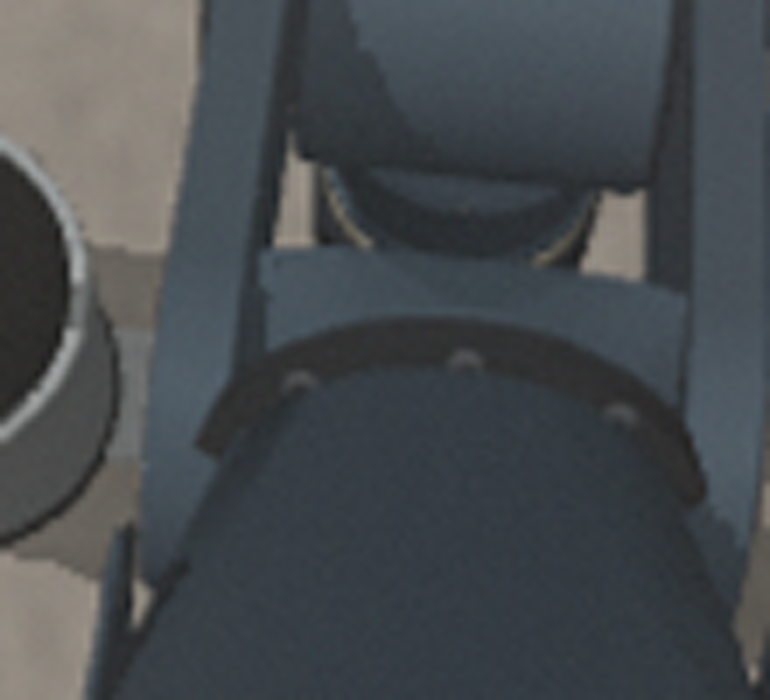

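```bash
python3 - <<'E'
from h import *
s=load('s4'); 
tcp=np.array([.5664,.0358,.196]);psi=-.2466
x=np.array([np.cos(psi),np.sin(psi),0]);y=np.array([np.sin(psi),-np.cos(psi),0])
f=lambda uv:(uv-np.array([210,140]))*9+4
tip=tcp-[0,0,.0816]
print('tip',f(proj(s,tip)))
for a in(1,-1):
  for b in (1,-1): print(a,b,f(proj(s,[tip+x*a*.0075+y*b*.0012,tip+x*a*.009+y*b*.002+[0,0,.003],tip+x*a*.009+[0,0,.014],tip+x*a*.012+y*b*.012+[0,0,.05]])).round().tolist())
for hx in(.5652,.5667):
  for z in(.085,.087,.089): print('head',hx,z,f(proj(s,[hx,.0373,z])))
im=s['img'][165:200,240:268,::-1]; im=np.clip(im*1.4,0,255).astype('uint8'); cv2.imwrite('pics/s4d.png',cv2.resize(im,None,fx=18,fy=18,interpolation=cv2.INTER_CUBIC))
im=s['img'][135:175,240:268,::-1]; im=np.clip(im*2.5,0,255).astype('uint8'); cv2.imwrite('pics/s4e.png',cv2.resize(im,None,fx=18,fy=18,interpolation=cv2.INTER_CUBIC))
E
```

```text
tip [[385.28902576 271.98384222]]
1 1 [[364.0, 265.0], [360.0, 254.0], [356.0, 225.0], [359.0, 96.0]]
1 -1 [[360.0, 269.0], [354.0, 261.0], [356.0, 225.0], [324.0, 133.0]]
-1 1 [[410.0, 275.0], [416.0, 265.0], [412.0, 236.0], [435.0, 110.0]]
-1 -1 [[407.0, 279.0], [410.0, 272.0], [412.0, 236.0], [401.0, 147.0]]
head 0.5652 0.085 [[391.6926952  360.36717735]]
head 0.5652 0.087 [[391.47418778 354.61760615]]
head 0.5652 0.089 [[391.25529456 348.85788334]]
head 0.5667 0.085 [[386.71065451 360.04745188]]
head 0.5667 0.087 [[386.4877925  354.29862393]]
head 0.5667 0.089 [[386.26453706 348.53964749]]
```

View pics/s4d.png

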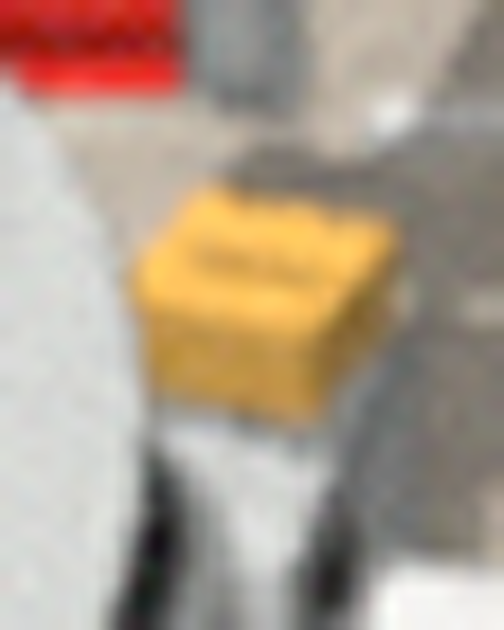

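View pics/s4e.png

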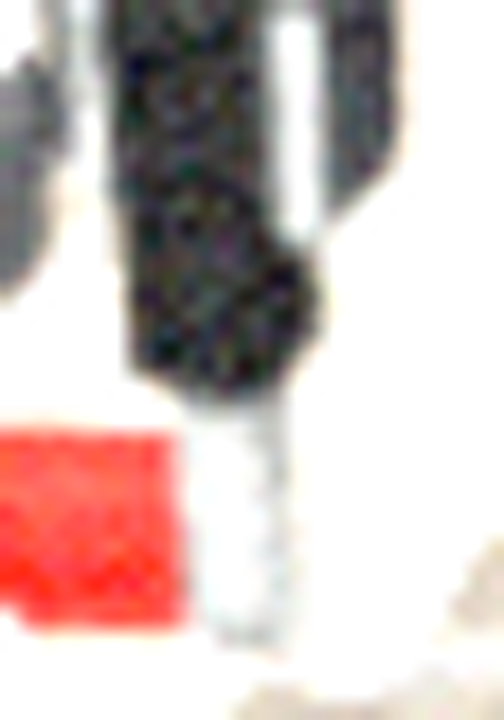

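```bash
python3 - <<'E'
from h import *
to(.5644,.0363,.174,-.245)
E
```

```text
delta mm [-2.  0. 22.] turn -0.09 | tcp [0.5664 0.0358 0.196 ] psi -0.2466 F [ 0.04 -0.85 -1.06] T [-0.008 -0.009  0.056] q6 0.111 t 4.65 gap 0.268
```

>>> move_arm([
  [[-0.002,0,0.008,0],[-0.002,0,0.016,0],[-0.002,0,0.022,0],[-0.002,0,0.022,0],[-0.002,0,0.022,0]],
])

```text
t: 5.07
tcp_pos: [0.564, 0.0362, 0.1733]
tool_rot: [0.992, -0.123, -0.001, -0.001]
force: [0.6, 0.7, -1.1]
finger_gap: 0.274
```

```bash
python3 - <<'E'
from h import *
s=snap('side','s5'); to(.5644,.0363,.174,-.245)
im=s['img'][160:195,238:272,::-1]; im=np.clip(im*1.5,0,255).astype('uint8'); cv2.imwrite('pics/s5d.png',cv2.resize(im,None,fx=20,fy=20,interpolation=cv2.INTER_CUBIC)[:600])
E
```

```text
delta mm [ 0.2 -0.1 -0.4] turn -0.1 | tcp [0.5642 0.0363 0.1736] psi -0.2467 F [-0.11 -0.27 -1.68] T [-0.049 -0.008 -0.023] q6 0.111 t 5.12 gap 0.274
```

View pics/s5d.png

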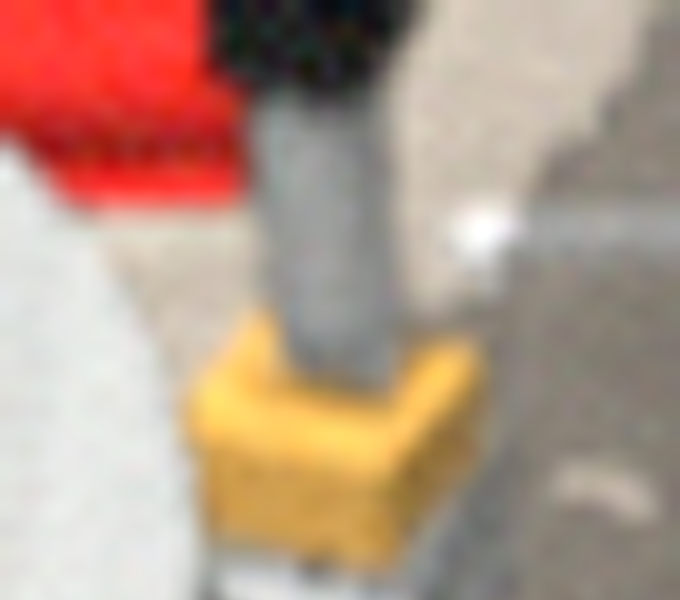

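```bash
python3 - <<'E'
from h import *
s=load('s5'); f=lambda uv:(uv-np.array([238,160]))*20+9.5
p0=np.array([.5625,.0363,.088])
b=f(proj(s,p0))[0]; print(b,[(f(proj(s,p0+d))[0]-b).round(1).tolist() for d in np.eye(3)*.001])
tcp=np.array([.5642,.0363,.1736]);psi=-.2467
x=np.array([np.cos(psi),np.sin(psi),0]);y=np.array([np.sin(psi),-np.cos(psi),0])
tip=tcp-[0,0,.0816]
print(f(proj(s,[tip+x*a*.0075+y*c*.0012 for a in(1,-1) for c in(1,-1)])).round())
print(f(proj(s,[tip+x*a*.009+y*c*.002+[0,0,.003] for a in(1,-1) for c in(1,-1)])).round())
q=[[1,1],[1,-1],[-1,-1],[-1,1]]
for z in(.087,.089):print(f(proj(s,[rz for rz in [np.array([.5615,.0363,z])+ R.from_euler('z',-.243).apply([.016*a,.016*c,0]) for a,c in q]])).round())
E
```

```text
[331.54879473 379.62753473] [[-7.4, -0.5], [-1.3, 3.9], [-0.2, -6.4]]
[[270. 338.]
 [263. 347.]
 [373. 359.]
 [366. 368.]]
[[262. 314.]
 [249. 329.]
 [385. 339.]
 [373. 354.]]
[[180. 423.]
 [278. 307.]
 [496. 350.]
 [402. 469.]]
[[180. 410.]
 [278. 294.]
 [496. 338.]
 [401. 456.]]
```

The tip appears aligned with the socket: tip at u≈335 and head centre at u≈337 in the crop, with v also consistent. I'm lowering gently with a force check.

>>> move_arm([
  [[0,0,0.002,0],[0,0,0.004,0],[0,0,0.006,0],[0,0,0.007,0]],
])

```text
t: 5.45
tcp_pos: [0.5647, 0.0367, 0.167]
tool_rot: [0.992, -0.123, -0.0, -0.001]
force: [1.1, 2.5, -1.2]
finger_gap: 0.268
```

```bash
python3 - <<'E'
from h import *
s=snap('side','s6'); to(.5644,.0363,.174,-.245)
im=s['img'][160:195,238:272,::-1]; im=np.clip(im*1.5,0,255).astype('uint8'); cv2.imwrite('pics/s6d.png',cv2.resize(im,None,fx=20,fy=20,interpolation=cv2.INTER_CUBIC)[:600])
E
```

```text
delta mm [ 0.   0.4 -7.4] turn -0.11 | tcp [0.5645 0.0367 0.1666] psi -0.2469 F [ 0.48  2.46 -0.76] T [ 0.306 -0.16  -0.021] q6 0.111 t 5.5 gap 0.27
```

View pics/s6d.png

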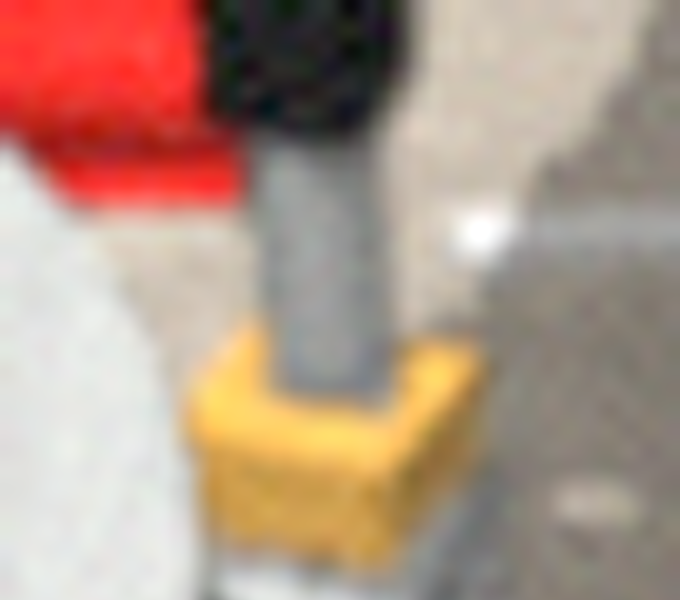

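The wrist reads +2.5 N in y and no upward force, so the tip has entered and is rubbing the −y wall. I'm shifting +y by 1 mm and continuing down.

>>> move_arm([
  [[0,-0.001,0,0],[0,-0.001,0.001,0],[0,-0.001,0.002,0],[0,-0.001,0.003,0],[0,-0.001,0.003,0]],
])

```text
t: 5.92
tcp_pos: [0.5645, 0.0376, 0.1632]
tool_rot: [0.992, -0.123, -0.001, -0.001]
force: [0.1, -0.6, -1.6]
finger_gap: 0.271
```

```bash
python3 - <<'E'
from h import *
to(.5644,.0363,.174,-.245)
E
```

```text
delta mm [  0.2   1.3 -10.8] turn -0.11 | tcp [0.5645 0.0376 0.1632] psi -0.2469 F [ 0.11 -0.59 -1.56] T [-0.048 -0.042 -0.031] q6 0.113 t 5.92 gap 0.271
```

>>> move_arm([
  [[0,0,0.0015,0],[0,0,0.003,0],[0,0,0.004,0],[0,0,0.004,0]],
])

```text
t: 6.25
tcp_pos: [0.5647, 0.0376, 0.1606]
tool_rot: [0.992, -0.123, -0.001, -0.001]
force: [-1.1, 0.5, 7.4]
finger_gap: 0.27
```

```bash
python3 - <<'E'
from h import *
to(.5644,.0363,.174,-.245)
s=snap('side','s7')
im=s['img'][160:195,238:272,::-1]; im=np.clip(im*1.5,0,255).astype('uint8'); cv2.imwrite('pics/s7d.png',cv2.resize(im,None,fx=20,fy=20,interpolation=cv2.INTER_CUBIC)[:600])
E
```

```text
delta mm [ -0.    1.3 -13.4] turn -0.1 | tcp [0.5647 0.0376 0.1606] psi -0.2468 F [-1.11  0.54  7.41] T [0.041 0.423 0.039] q6 0.113 t 6.25 gap 0.27
```

View pics/s7d.png

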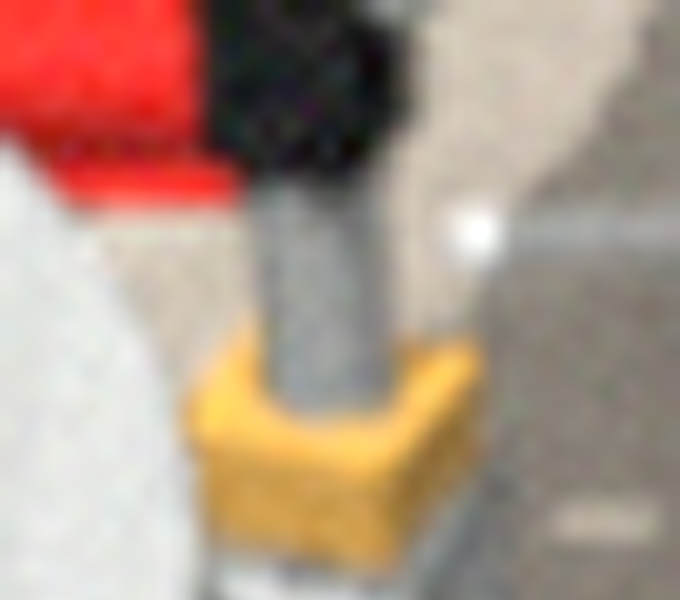

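```bash
cat >> h.py <<'E'
def rd():
    s,m,p=st(); x,y=m[:2,0],m[:2,1]
    print('t',round(s['t'],2),'tcp',np.round(s['tcp_pos']*1000,2),'psi',round(p,4),'deg',round(np.degrees(p),2),'F tool',np.round(m.T@s['force'],2),'T tool',np.round(m.T@s['ft_torque'],3),'tau',np.round(s['tau'],4)[3:],'gap',round(s['finger_gap'],3))
E
python3 - <<'E'
from h import *
rd()
E
```

```text
t 6.3 tcp [564.69  37.6  160.57] psi -0.2468 deg -14.14 F tool [-2.93  0.57 -8.02] T tool [-0.074 -0.462 -0.021] tau [ 0.0246 -0.6602  0.0124] gap 0.277
```

>>> move_arm([
  [[0,0,-0.0005,2.5],[0,0.0001,-0.0003,5],[0,0.0002,0,7.5]],
])

```text
t: 6.55
tcp_pos: [0.5648, 0.0375, 0.1608]
tool_rot: [0.982, -0.189, -0.0, -0.001]
force: [-0.6, 1.1, 2.3]
finger_gap: 0.271
```

```bash
python3 - <<'E'
from h import *
rd()
E
```

```text
t 6.55 tcp [564.84  37.52 160.83] psi -0.3801 deg -21.78 F tool [-0.98 -0.83 -2.31] T tool [ 0.306 -0.055 -0.035] tau [-0.2852 -0.0441 -0.3259] gap 0.271
```

>>> move_arm([
  [[0,0.0001,0.0001,1.5],[0,0.0001,0.0002,3],[0,0.0002,0.0003,4.5],[0,0.0002,0.0004,6]],
])

```text
t: 6.88
tcp_pos: [0.5648, 0.0376, 0.1606]
tool_rot: [0.971, -0.241, -0.0, -0.002]
force: [-1.0, 0.6, -0.0]
finger_gap: 0.271
```

```bash
python3 - <<'E'
from h import *
rd(); manip.snapshot('top'); rd(); manip.snapshot('top'); rd()
E
```

```text
t 6.88 tcp [564.83  37.64 160.63] psi -0.486 deg -27.85 F tool [-1.21 -0.08  0.03] T tool [ 0.293 -0.145 -0.066] tau [-0.2367 -0.0989 -0.1194] gap 0.271
t 6.93 tcp [564.84  37.64 160.59] psi -0.4868 deg -27.89 F tool [-0.67 -0.5  -0.57] T tool [ 0.225 -0.212 -0.075] tau [-0.2576 -0.0979  0.1415] gap 0.273
t 6.98 tcp [564.84  37.65 160.6 ] psi -0.4847 deg -27.77 F tool [-0.35 -1.94 -0.55] T tool [ 0.242 -0.188 -0.093] tau [-0.2893 -0.1063  0.1827] gap 0.271
```

```bash
cat >> h.py <<'E'
def av(n=5):
    T=[];F=[];Q=[]
    for i in range(n):
        s,m,p=st(); T.append(m.T@s['ft_torque']);F.append(m.T@s['force']);Q.append(s['tau'][5])
        if i<n-1: manip.snapshot('top')
    print('first Tz',round(T[0][2],3),'| hold Tz',round(np.mean([a[2] for a in T[1:]]),3),'T',np.round(np.mean(T,0),3),'F',np.round(np.mean(F,0),2),'tau5',np.round(Q,3),'deg',round(np.degrees(p),2),'tcp',np.round(s['tcp_pos']*1000,2),'t',round(s['t'],2),'gap',round(s['finger_gap'],3))
E

```

>>> move_arm([
  [[0,0.0001,0.0001,1.5],[0,0.0001,0.0002,3],[0,0.0002,0.0003,4.5],[0,0.0002,0.0004,6]],
])

```text
t: 7.32
tcp_pos: [0.5648, 0.0377, 0.1602]
tool_rot: [0.957, -0.291, -0.0, -0.002]
force: [-0.5, 0.9, 0.0]
finger_gap: 0.28
```

```bash
python3 - <<'E'
from h import *
av()
E
```

```text
first Tz -0.115 | hold Tz -0.069 T [ 0.261 -0.137 -0.078] F [-0.74 -1.03  0.07] tau5 [-0.116  0.147  0.185  0.103  0.078] deg -33.72 tcp [564.76  37.6  160.18] t 7.52 gap 0.273
```

>>> move_arm([
  [[0,0.0001,0.0001,1.5],[0,0.0001,0.0002,3],[0,0.0002,0.0003,4.5],[0,0.0002,0.0004,6]],
])

```text
t: 7.85
tcp_pos: [0.5647, 0.0376, 0.1597]
tool_rot: [0.94, -0.341, -0.001, -0.002]
force: [0.4, 2.2, -0.4]
finger_gap: 0.27
```

```bash
python3 - <<'E'
from h import *
s=snap('side','s8'); im=s['img'][160:195,238:272,::-1]; im=np.clip(im*1.5,0,255).astype('uint8'); cv2.imwrite('pics/s8d.png',cv2.resize(im,None,fx=20,fy=20,interpolation=cv2.INTER_CUBIC)[:600])
av()
E
```

```text
first Tz -0.091 | hold Tz -0.085 T [ 0.363 -0.189 -0.086] F [-0.62 -1.38  0.56] tau5 [0.143 0.188 0.108 0.081 0.074] deg -39.7 tcp [564.69  37.57 159.74] t 8.1 gap 0.27
```

View pics/s8d.png

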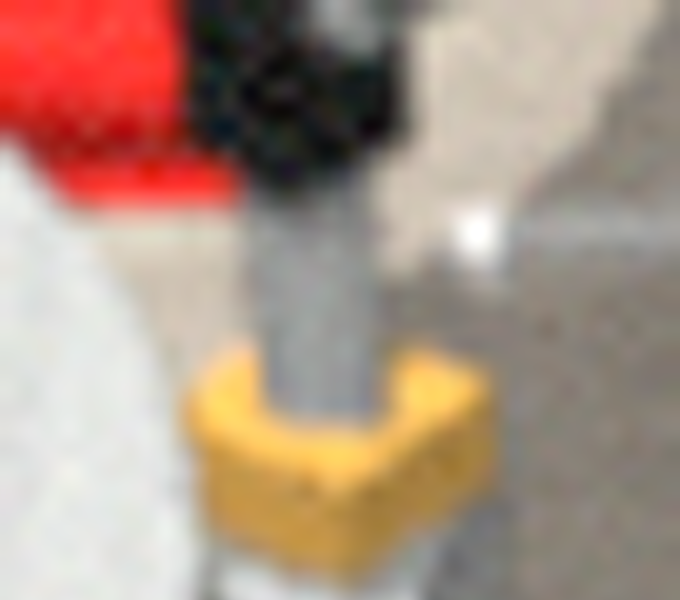

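>>> move_arm([
  [[0,0,0.0001,1.5],[0,0,0.0002,3],[0,0,0.0003,4.5],[0,0,0.0004,6]],
])

```text
t: 8.43
tcp_pos: [0.5646, 0.0376, 0.1593]
tool_rot: [0.921, -0.389, -0.001, -0.002]
force: [-0.0, 1.4, -0.2]
finger_gap: 0.268
```

```bash
python3 - <<'E'
from h import *
av()
E
```

```text
first Tz -0.105 | hold Tz -0.098 T [ 0.319 -0.221 -0.099] F [-0.8  -0.91  1.06] tau5 [-0.112  0.148  0.189  0.108  0.082] deg -45.66 tcp [564.63  37.61 159.28] t 8.63 gap 0.269
```

>>> move_arm([
  [[0,0,0.0001,1.5],[0,0,0.0002,3],[0,0,0.0003,4.5],[0,0,0.0004,6]],
])

```text
t: 8.97
tcp_pos: [0.5646, 0.0377, 0.1588]
tool_rot: [0.9, -0.436, -0.001, -0.002]
force: [1.0, 1.5, -1.4]
finger_gap: 0.271
```

```bash
python3 - <<'E'
from h import *
av()
E
```

```text
first Tz -0.068 | hold Tz -0.06 T [ 0.286 -0.259 -0.062] F [-1.04 -0.66  1.24] tau5 [-0.111  0.153  0.191  0.109  0.084] deg -51.61 tcp [564.59  37.68 158.81] t 9.17 gap 0.271
```

>>> move_arm([
  [[0,0,0.0001,1.5],[0,0,0.0002,3],[0,0,0.0003,4.5],[0,0,0.0004,6]],
])

```text
t: 9.5
tcp_pos: [0.5646, 0.0377, 0.1585]
tool_rot: [0.876, -0.482, -0.001, -0.002]
force: [0.1, 1.1, -0.3]
finger_gap: 0.269
```

```bash
python3 - <<'E'
from h import *
av()
E
```

```text
first Tz -0.156 | hold Tz -0.113 T [ 0.264 -0.335 -0.122] F [-1.37 -0.65  0.45] tau5 [-0.072  0.19   0.225  0.144  0.119] deg -57.54 tcp [564.56  37.7  158.45] t 9.7 gap 0.273
```

The joint-6 torque rose by 0.035 N m at the same phase of the move. At 0.006 N m per N that is about 5–6 N of nip. I'm adding about 3.5° to aim for 8–9 N.

>>> move_arm([
  [[0,0,0.0001,0.9],[0,0,0.0001,1.8],[0,0,0.0002,2.7],[0,0,0.0002,3.5]],
])

```text
t: 10.03
tcp_pos: [0.5646, 0.0377, 0.1583]
tool_rot: [0.861, -0.508, -0.001, -0.002]
force: [0.5, 1.4, -0.6]
finger_gap: 0.267
```

```bash
python3 - <<'E'
from h import *
av(6)
E
```

```text
first Tz -0.169 | hold Tz -0.148 T [ 0.226 -0.359 -0.152] F [-1.3  -1.05  0.34] tau5 [0.057 0.185 0.207 0.164 0.15  0.146] deg -61.04 tcp [564.58  37.73 158.27] t 10.28 gap 0.273
```

>>> move_arm([
  [[0,0,0,-1.5],[0,0,-0.001,-3],[0,0,-0.004,-3],[0,0,-0.009,-3],[0,0,-0.016,-3],[0,0,-0.03,-3],[0,0,-0.05,-3],[0,0,-0.07,-3],[0,0,-0.075,-3],[0,0,-0.075,-3]],
])

```text
t: 11.12
tcp_pos: [0.5657, 0.037, 0.2355]
tool_rot: [0.874, -0.485, 0.001, -0.002]
force: [0.6, 0.1, -1.2]
finger_gap: 0.273
```

```bash
python3 - <<'E'
from h import *
rd(); s=snap('side','s9'); crop(s,180,100,310,230,6,'s9c')
im=s['img'][165:200,240:268,::-1]; im=np.clip(im*1.4,0,255).astype('uint8'); cv2.imwrite('pics/s9d.png',cv2.resize(im,None,fx=18,fy=18,interpolation=cv2.INTER_CUBIC))
E
```

```text
t 11.12 tcp [565.66  37.02 235.47] psi -1.0132 deg -58.05 F tool [ 0.22 -0.53  1.16] T tool [ 0.009 -0.005  0.011] tau [0.0128 0.1079 0.0022] gap 0.273
```

View pics/s9c.png

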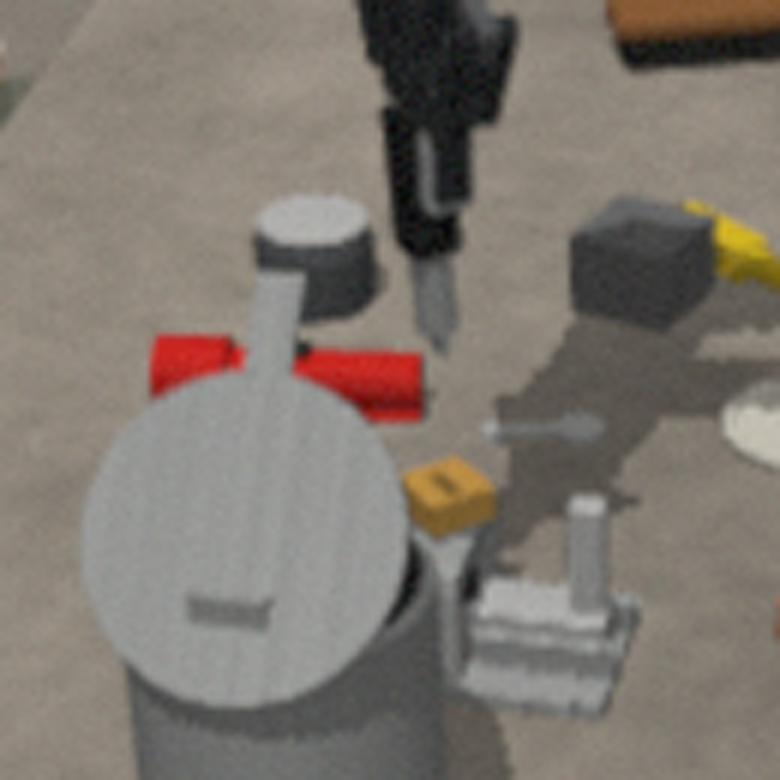

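```bash
python3 - <<'E'
from h import *
to(.518,-.309,.19,-.4226)
E
```

```text
delta mm [269.2 222.9  42.7] turn -33.84 | tcp [0.5647 0.0372 0.234 ] psi -1.0132 F [ 0.82  0.07 -1.81] T [-0.034  0.065 -0.016] q6 0.878 t 11.17 gap 0.274
```

>>> move_arm([
  [[0.014,0.012,0,-2],[0.04,0.033,0,-5],[0.067,0.056,0,-10],[0.094,0.078,0,-15],[0.121,0.1,0,-20],[0.148,0.123,0,-24],[0.175,0.145,0,-28],[0.202,0.167,0,-31],[0.229,0.19,0.005,-33.8],[0.25,0.207,0.02,-33.8],[0.265,0.219,0.035,-33.8],[0.2692,0.2229,0.0427,-33.8],[0.2692,0.2229,0.0427,-33.8],[0.2692,0.2229,0.0427,-33.8],[0.2692,0.2229,0.0427,-33.8],[0.2692,0.2229,0.0427,-33.8]],
])

```text
t: 12.5
tcp_pos: [0.5186, -0.3077, 0.1907]
tool_rot: [0.978, -0.209, 0.001, -0.002]
force: [-0.3, 0.2, -1.7]
finger_gap: 0.274
```

```bash
python3 - <<'E'
from h import *
to(.518,-.309,.19,-.4226);s=snap('side','s10'); crop(s,265,70,325,165,6,'s10c')
im=s['img'][100:145,268:308,::-1]; im=np.clip(im*1.8,0,255).astype('uint8'); cv2.imwrite('pics/s10d.png',cv2.resize(im,None,fx=13,fy=13,interpolation=cv2.INTER_CUBIC))
to(.518,-.309,.19,-.4226)
q,m,p=st(); f=lambda uv:((uv-np.array([268,100]))*13+6).round().astype(int).tolist()
T=q['tcp_pos']
print('tip pred',f(proj(s,[T+m@np.array([a,0,.0816]) for a in(.009,-.009)])),'pocket mouth pred',f(proj(s,[R.from_euler('z',-.3822).apply([a*.011,b*.011,0])+[.5156,-.3071,.046] for a,b in((1,1),(1,-1),(-1,-1),(-1,1))])))
E
```

```text
delta mm [0.  1.4 0.7] turn 0.06 | tcp [ 0.5186 -0.3077  0.1907] psi -0.4215 F [-0.27  0.17 -1.73] T [-0.016 -0.017 -0.052] q6 -0.303 t 12.5 gap 0.274
delta mm [-0.1  1.4  0.9] turn 0.07 | tcp [ 0.5187 -0.3078  0.1909] psi -0.4214 F [ 0.02 -0.34 -1.  ] T [-0.012 -0.016 -0.018] q6 -0.303 t 12.55 gap 0.271
tip pred [[199, 239], [261, 254]] pocket mouth pred [[183, 485], [224, 451], [300, 469], [259, 504]]
```

View pics/s10d.png

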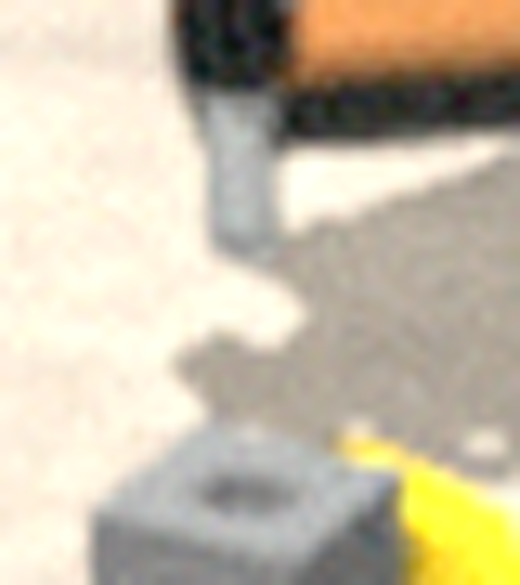

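>>> move_arm([
  [[-0.0005,0.0008,0.015,0],[-0.0005,0.0016,0.03,0],[-0.0005,0.0016,0.045,0],[-0.0005,0.0016,0.052,0],[-0.0005,0.0016,0.052,0],[-0.0005,0.0016,0.052,0]],
])

```text
t: 13.05
tcp_pos: [0.518, -0.3085, 0.1392]
tool_rot: [0.978, -0.209, 0.001, -0.002]
force: [1.0, -0.3, -1.4]
finger_gap: 0.271
```

```bash
python3 - <<'E'
from h import *
s=snap('side','s11')
im=s['img'][100:145,268:308,::-1]; im=np.clip(im*1.8,0,255).astype('uint8'); cv2.imwrite('pics/s11d.png',cv2.resize(im,None,fx=13,fy=13,interpolation=cv2.INTER_CUBIC))
to(.5176,-.3092,.0876,-.4226)
E
```

```text
delta mm [-0.7  0.7 52.1] turn 0.1 | tcp [ 0.5183 -0.309   0.1398] psi -0.4208 F [-0.03 -1.   -1.86] T [ 0.015 -0.017 -0.022] q6 -0.306 t 13.1 gap 0.271
```

View pics/s11d.png

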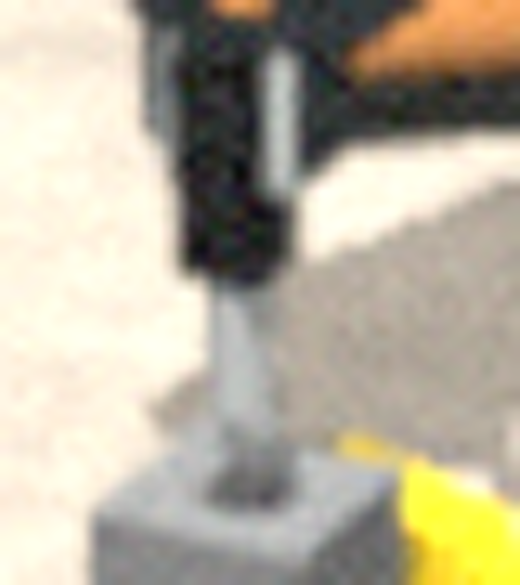

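>>> move_arm([
  [[-0.0005,0.0004,0.005,0],[-0.0005,0.0004,0.01,0],[-0.0005,0.0004,0.015,0],[-0.0005,0.0004,0.02,0],[-0.0005,0.0004,0.022,0]],
])

```text
t: 13.52
tcp_pos: [0.5173, -0.3088, 0.1168]
tool_rot: [0.978, -0.209, 0.001, -0.002]
force: [0.4, -0.9, -1.8]
finger_gap: 0.273
```

```bash
python3 - <<'E'
from h import *
to(.5176,-.3092,.0876,-.4226)
E
```

```text
delta mm [ 0.4  0.4 29.2] turn 0.09 | tcp [ 0.5173 -0.3088  0.1168] psi -0.421 F [ 0.42 -0.87 -1.83] T [ 0.065 -0.036 -0.022] q6 -0.307 t 13.52 gap 0.273
```

In the pocket with no contact force. Continuing down.

>>> move_arm([
  [[0,0.0002,0.006,0],[0,0.0002,0.012,0],[0,0.0002,0.018,0],[0,0.0002,0.023,0],[0,0.0002,0.026,0],[0,0.0002,0.027,0]],
])

```text
t: 14.02
tcp_pos: [0.517, -0.3087, 0.0889]
tool_rot: [0.978, -0.209, 0.0, -0.002]
force: [-1.0, 1.3, -1.1]
finger_gap: 0.269
```

```bash
python3 - <<'E'
from h import *
to(.5176,-.3092,.0876,-.4226)
E
```

```text
delta mm [0.8 0.2 1.3] turn 0.1 | tcp [ 0.517  -0.3087  0.0889] psi -0.4209 F [-1.02  1.26 -1.07] T [ 0.    -0.001 -0.032] q6 -0.308 t 14.02 gap 0.269
```

>>> move_arm([
  [[0,0,0.001,0],[0,0,0.001,0]],
])

```text
t: 14.18
tcp_pos: [0.5171, -0.3088, 0.0879]
tool_rot: [0.978, -0.209, 0.0, -0.002]
force: [-0.3, 0.8, -1.1]
finger_gap: 0.273
```

>>> move_arm([
  [[0,0,0,0],[0,0,0,0],[0,0,0,0],[0,0,0,0],[0,0,0,0]],
], gripper=0.65)

```text
t: 14.6
tcp_pos: [0.5172, -0.3089, 0.0882]
tool_rot: [0.978, -0.209, 0.001, -0.002]
force: [-0.7, -0.3, -0.8]
finger_gap: 0.651
```

>>> move_arm([
  [[0,0,-0.01,0],[0,0,-0.035,0],[0,0,-0.07,0],[0,0,-0.1,0],[0,0,-0.13,0],[0,0,-0.13,0],[0,0,-0.13,0]],
])

```text
t: 15.18
tcp_pos: [0.5181, -0.3102, 0.2213]
tool_rot: [0.978, -0.209, 0.003, -0.0]
force: [-0.6, -0.5, -1.0]
finger_gap: 0.651
```

```bash
python3 - <<'E'
from h import *
s=snap('side','s12'); crop(s,180,70,320,230,4,'s12c')
to(.5,0,.2,1.5)
E
```

```text
delta mm [-141.9 -275.3   19.9] turn -110.06 | tcp [ 0.517  -0.3093  0.2193] psi -0.4208 F [-0.52 -0.15 -0.44] T [ 0.014 -0.044  0.015] q6 -0.307 t 15.23 gap 0.652
```

View pics/s12c.png

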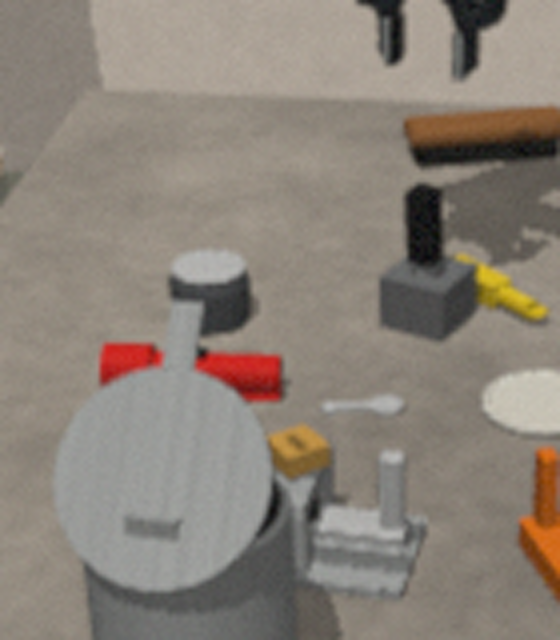

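```bash
python3 - <<'E'
from h import *
from fit import U
s=load('s12'); 
im=s['img'][180:215,265:290,::-1]; cv2.imwrite('pics/p1.png',cv2.resize(im,None,fx=16,fy=16,interpolation=cv2.INTER_CUBIC))
t=load('top0')
d3=lambda x:U(x,(255,185),16)
print('front edge mid top cam',atz(t,d3([(191,378)]),.085), 'bar end',atz(t,d3([(92,435),(272,440)]),.03))
f=lambda uv:((uv-np.array([265,180]))*16+7.5).round().astype(int).tolist()
for c in((.5019,.0436),(.5035,.0426),(.5035,.0416)):
  print(c,f(proj(s,[R.from_euler('z',-.082).apply([a*.008,b*.006,0])+[*c,.085] for a,b in((1,1),(1,-1),(-1,-1),(-1,1))])))
E
```

```text
front edge mid top cam [[0.494332   0.04447416 0.085     ]] bar end [[0.49437438 0.05837805 0.03      ]
 [0.49276659 0.03025416 0.03      ]]
(0.5019, 0.0436) [[133, 59], [149, 21], [243, 32], [228, 69]]
(0.5035, 0.0426) [[124, 55], [140, 18], [235, 28], [220, 66]]
(0.5035, 0.0416) [[125, 52], [141, 14], [235, 25], [220, 62]]
```

View pics/p1.png

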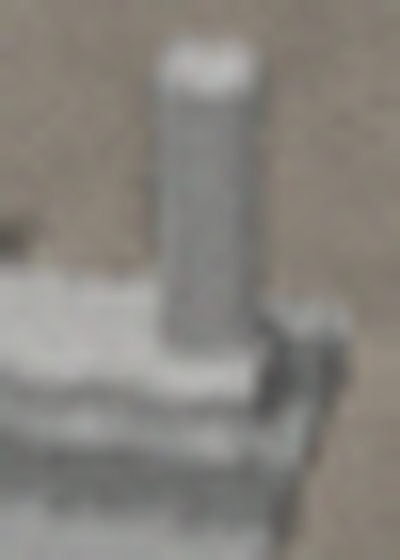

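The post in the side view is at about (210,65) in the crop. With the camera biases seen at the screw, its position is (0.500, 0.043). The jaws will go across y.

```bash
python3 - <<'E'
from h import *
to(.5,.043,.15,-1.653)
E
```

```text
delta mm [-159.6 -314.4   70. ] turn 70.6 | tcp [ 0.517  -0.3093  0.2193] psi -0.4208 F [-0.52 -0.15 -0.44] T [ 0.014 -0.044  0.015] q6 -0.307 t 15.23 gap 0.652
```

>>> move_arm([
  [[-0.008,-0.016,0,4],[-0.025,-0.049,0,10],[-0.043,-0.085,0,17],[-0.061,-0.12,0,24],[-0.079,-0.155,0,31],[-0.097,-0.19,0,38],[-0.115,-0.226,0,45],[-0.13,-0.256,0.005,52],[-0.145,-0.286,0.02,59],[-0.155,-0.306,0.04,66],[-0.1596,-0.3144,0.06,70.6],[-0.1596,-0.3144,0.07,70.6],[-0.1596,-0.3144,0.07,70.6],[-0.1596,-0.3144,0.07,70.6],[-0.1596,-0.3144,0.07,70.6]],
], gripper=0.5)

```text
t: 16.48
tcp_pos: [0.5001, 0.0427, 0.1499]
tool_rot: [-0.677, 0.736, -0.0, 0.002]
force: [0.5, -0.3, -0.4]
finger_gap: 0.502
```

```bash
python3 - <<'E'
from h import *
s=snap('side','s13'); crop(s,210,110,320,220,6,'s13c')
to(.5,.043,.059,-1.653)
E
```

```text
delta mm [-0.3  0.9 91.3] turn -0.04 | tcp [0.5005 0.0425 0.1503] psi -1.6537 F [ 0.13  0.28 -0.29] T [-0.024  0.042  0.011] q6 1.512 t 16.53 gap 0.504
```

View pics/s13c.png

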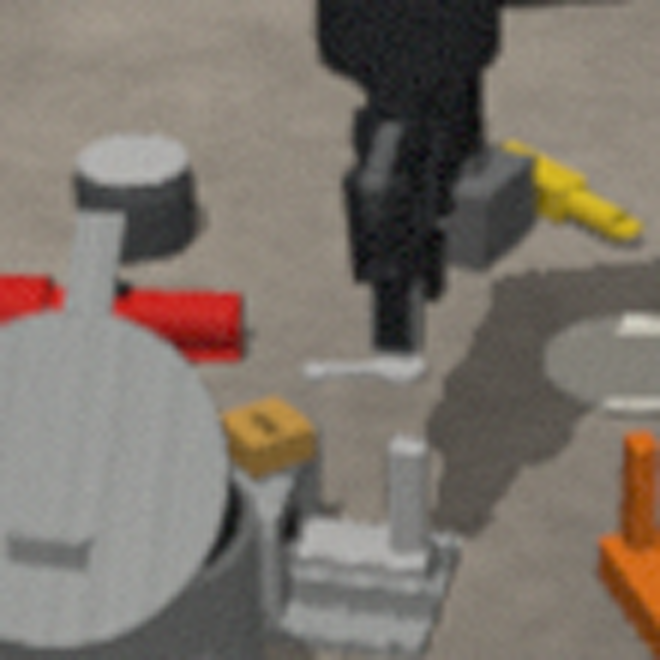

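```bash
python3 - <<'E'
from h import *
s=load('s13'); q,m,p=st(); f=lambda uv:((uv-np.array([210,110]))*6+2.5).round(1).tolist()
print(f(proj(s,[q['tcp_pos']+m@np.array([a,b,.008]) for a in(-.021,-.03) for b in(-.011,.011)])))
print(f(proj(s,[[.5005,.043,.085],[.4985,.043,.085]])))
im=s['img'][150:215,260:295,::-1]; im=np.clip(im*1.3,0,255).astype('uint8');cv2.imwrite('pics/p2.png',cv2.resize(im,None,fx=9,fy=9,interpolation=cv2.INTER_CUBIC))
E
```

```text
[[367.3, 343.4], [418.2, 348.8], [362.5, 353.9], [413.7, 359.4]]
[[403.7, 436.1], [408.2, 436.4]]
```

View pics/p2.png

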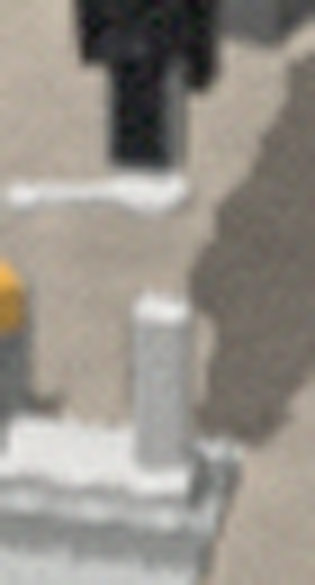

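>>> move_arm([
  [[-0.0003,0.001,0.025,0],[-0.0003,0.001,0.05,0],[-0.0003,0.001,0.072,0],[-0.0003,0.001,0.085,0],[-0.0003,0.001,0.091,0],[-0.0003,0.001,0.091,0],[-0.0003,0.001,0.091,0]],
])

```text
t: 17.12
tcp_pos: [0.5005, 0.0426, 0.0599]
tool_rot: [-0.677, 0.736, -0.001, 0.002]
force: [-0.7, -0.4, 0.2]
finger_gap: 0.502
```

```bash
python3 - <<'E'
from h import *
s=snap('side','s14'); crop(s,210,130,310,220,7,'s14c')
to(.4995,.043,.059,-1.653)
E
```

```text
delta mm [-0.3  1.3  1.3] turn -0.07 | tcp [0.5008 0.0426 0.0603] psi -1.6541 F [ 0.06 -1.14  0.26] T [-0.045  0.026  0.011] q6 1.512 t 17.17 gap 0.501
```

View pics/s14c.png

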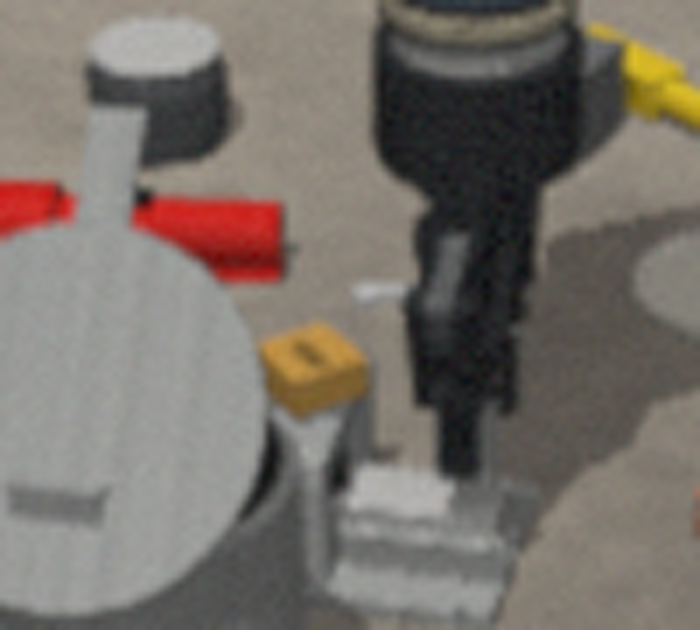

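>>> move_arm([
  [[-0.0003,0.001,0,0],[-0.0003,0.001,0,0],[-0.0003,0.001,0,0],[-0.0003,0.001,0,0],[-0.0003,0.001,0,0],[-0.0003,0.001,0,0],[-0.0003,0.001,0,0]],
], gripper=0, squeeze=50)

```text
t: 17.75
tcp_pos: [0.5004, 0.0432, 0.0614]
tool_rot: [-0.677, 0.736, -0.002, 0.003]
force: [0.1, 1.3, 6.8]
finger_gap: 0.129
```

```bash
python3 - <<'E'
from h import *
rd(); to(.4995,.043,.059,-1.653)
E
```

```text
t 17.75 tcp [500.37  43.18  61.38] psi -1.6531 deg -94.72 F tool [-1.32 -0.07 -6.8 ] T tool [-0.08  -0.055 -0.181] tau [ 0.0016 -0.2059  0.1487] gap 0.129
delta mm [0.3 0.9 2.4] turn -0.01 | tcp [0.5004 0.0432 0.0614] psi -1.6531 F [0.12 1.31 6.8 ] T [0.06  0.075 0.182] q6 1.512 t 17.75 gap 0.129
```

>>> move_arm([
  [[0,0,0,0],[0,0.0008,0,0],[0,0.0016,0,0],[0,0.0024,0,0],[0,0.0032,0,0],[0,0.004,0,0],[0,0.0048,0,0]],
])

```text
t: 18.33
tcp_pos: [0.4986, 0.0432, 0.0614]
tool_rot: [-0.677, 0.736, -0.005, 0.005]
force: [7.2, 0.9, -6.8]
finger_gap: 0.129
```

```bash
python3 - <<'E'
from h import *
rd()
E
```

```text
t 18.33 tcp [498.55  43.2   61.43] psi -1.6536 deg -94.75 F tool [-1.43 -6.99  6.89] T tool [ 0.587 -0.285 -0.076] tau [-0.241   1.3693  0.0453] gap 0.129
```

>>> move_arm([
  [[0,0.003,0.001,0],[0,0.003,0.001,0]],
])

```text
t: 18.5
tcp_pos: [0.4986, 0.0432, 0.0614]
tool_rot: [-0.677, 0.736, -0.007, 0.008]
force: [4.4, 1.7, 2.3]
finger_gap: 0.132
```

```bash
python3 - <<'E'
from h import *
rd()
E
```

```text
t 18.5 tcp [498.61  43.16  61.37] psi -1.654 deg -94.77 F tool [-2.05 -4.33 -2.21] T tool [ 0.329 -0.328 -0.1  ] tau [-0.2686  0.871   0.0966] gap 0.132
```

>>> move_arm([
  [[0,0.003,0.0008,0],[0,0.004,0.0008,0],[0,0.005,0.0008,0],[0,0.006,0.0008,0],[0,0.007,0.0008,0],[0,0.008,0.0008,0],[0,0.009,0.0008,0],[0,0.01,0.0008,0]],
])

```text
t: 19.17
tcp_pos: [0.4952, 0.0434, 0.0614]
tool_rot: [-0.677, 0.736, -0.012, 0.012]
force: [10.6, 2.9, -4.1]
finger_gap: 0.133
```

```bash
python3 - <<'E'
from h import *
rd()
E
```

```text
t 19.17 tcp [495.21  43.37  61.41] psi -1.6551 deg -94.83 F tool [ -3.75 -10.17   4.44] T tool [ 1.191 -0.506  0.008] tau [-0.502   2.2309  0.0328] gap 0.133
```

```bash
python3 - <<'E'
from h import *
s=snap('side','s15'); crop(s,210,130,310,220,7,'s15c'); rd()
E
```

```text
t 19.22 tcp [494.86  43.42  61.41] psi -1.655 deg -94.82 F tool [ -3.22 -10.1    3.58] T tool [ 1.081 -0.535 -0.04 ] tau [-0.4606  2.1056  0.0301] gap 0.134
```

View pics/s15c.png

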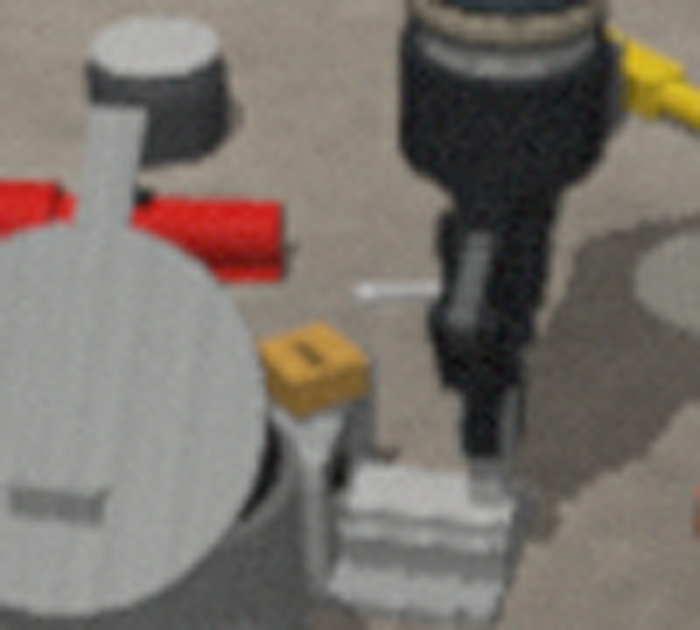

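>>> move_arm([
  [[-0.0003,0.006,0.0005,0],[-0.0003,0.007,0.0005,0],[-0.0003,0.008,0.0005,0],[-0.0003,0.009,0.0005,0],[-0.0003,0.01,0.0005,0],[-0.0003,0.011,0.0005,0],[-0.0003,0.012,0.0005,0],[-0.0003,0.013,0.0005,0]],
])

```text
t: 19.88
tcp_pos: [0.4882, 0.044, 0.0614]
tool_rot: [-0.676, 0.736, -0.017, 0.016]
force: [10.1, 2.5, -4.1]
finger_gap: 0.135
```

```bash
python3 - <<'E'
from h import *
rd()
E
```

```text
t 19.88 tcp [488.25  44.    61.45] psi -1.6561 deg -94.89 F tool [-3.35 -9.65  4.59] T tool [ 1.052 -0.439 -0.066] tau [-0.3803  2.091   0.0325] gap 0.135
```

>>> move_arm([
  [[0,0,0.0006,0],[0,0,0.0006,0],[0,0,0.0006,0]],
])

```text
t: 20.13
tcp_pos: [0.4884, 0.044, 0.0614]
tool_rot: [-0.676, 0.736, -0.017, 0.017]
force: [0.0, 2.4, 6.3]
finger_gap: 0.129
```

```bash
python3 - <<'E'
from h import *
rd()
E
```

```text
t 20.13 tcp [488.4   44.03  61.41] psi -1.6563 deg -94.9 F tool [-2.42 -0.1  -6.32] T tool [-0.22  -0.18  -0.017] tau [-0.157  -0.197   0.0321] gap 0.129
```

>>> move_arm([
  [[0,0,0,0],[0,0,0,0],[0,0,0,0],[0,0,0,0],[0,0,0,0]],
], gripper=0.5)

```text
t: 20.55
tcp_pos: [0.488, 0.044, 0.0612]
tool_rot: [-0.676, 0.736, -0.017, 0.016]
force: [0.1, 0.3, -0.5]
finger_gap: 0.499
```

>>> move_arm([
  [[0,0,-0.01,0],[0,0,-0.03,0],[0,0,-0.06,0],[0,0,-0.09,0],[0,0,-0.12,0],[0,0,-0.14,0],[0,0,-0.14,0],[0,0,-0.14,0],[0,0,-0.14,0]],
])

```text
t: 21.3
tcp_pos: [0.4807, 0.0445, 0.2007]
tool_rot: [-0.676, 0.737, -0.016, 0.016]
force: [-0.2, -0.9, -0.3]
finger_gap: 0.502
```

```bash
python3 - <<'E'
from h import *
rd(); s=snap('side','s16'); crop(s,180,70,320,230,4,'s16c');rd()
im=s['img'][165:220,240:300,::-1]; cv2.imwrite('pics/p3.png',cv2.resize(im,None,fx=10,fy=10,interpolation=cv2.INTER_CUBIC))
im=load('s12')['img'][165:220,240:300,::-1]; cv2.imwrite('pics/p4.png',cv2.resize(im,None,fx=10,fy=10,interpolation=cv2.INTER_CUBIC))
E
```

```text
t 21.3 tcp [480.72  44.47 200.74] psi -1.6563 deg -94.9 F tool [0.95 0.13 0.27] T tool [-0.022  0.024  0.007] tau [ 1.230e-02 -1.881e-01  1.000e-04] gap 0.502
t 21.35 tcp [480.45  44.49 200.16] psi -1.6564 deg -94.91 F tool [ 0.58 -0.06  1.11] T tool [-0.044 -0.005  0.036] tau [ 1.200e-02 -1.721e-01  1.000e-04] gap 0.502
```

View pics/s16c.png

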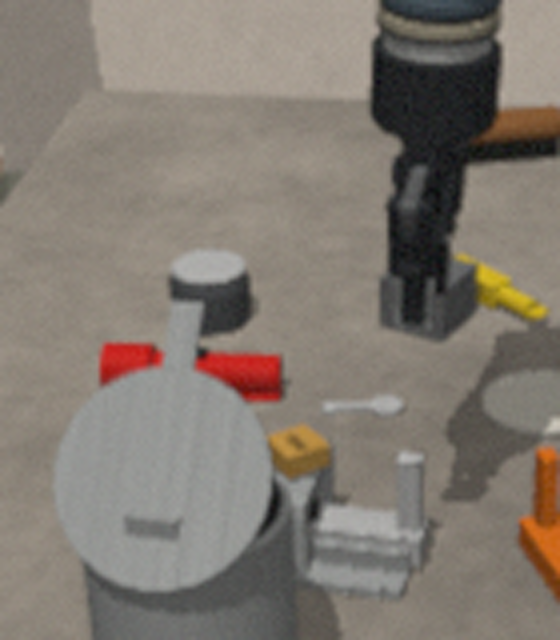

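View pics/p3.png

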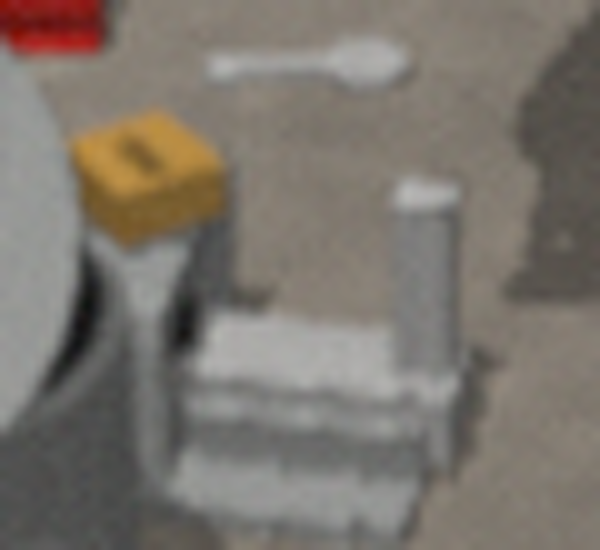

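View pics/p4.png

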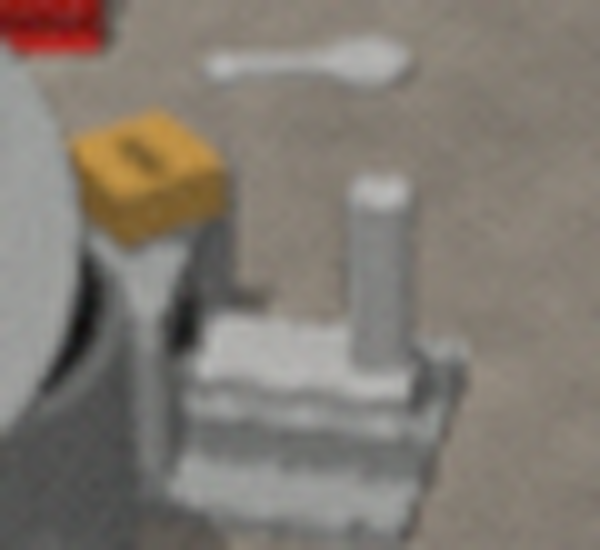

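The post shifted 4.7 px (about 12 mm). The block is flat, the screw hasn't moved and the gripper is clear. The drag was a steady 10 N, which puts the nip at about 7–11 N, so no correction is needed. I'm handing the job in.

>>> move_arm([
  [[0,0,0,0],[0,0,0,0],[0,0,0,0]],
])

```text
t: 21.6
tcp_pos: [0.4798, 0.0445, 0.1991]
tool_rot: [-0.676, 0.737, -0.015, 0.015]
force: [0.1, -0.4, -0.6]
finger_gap: 0.498
```

```bash
python3 - <<'E'
from h import *
rd(); print(manip.sign_off())
E
```

```text
t 21.6 tcp [479.82  44.54 199.08] psi -1.6565 deg -94.91 F tool [ 0.35 -0.09  0.64] T tool [0.037 0.009 0.014] tau [ 0.0112 -0.1358  0.    ] gap 0.498
the job is handed in; nothing more can be done
None
```

The job is handed in at 21.6 s. By my estimate the nip is 7–11 N, inside the 4–14 N window, but I measured it only indirectly and the hand-in gave no verdict.

- **Screw:** I turned it clockwise with the black driver until joint 6's torque rose about 0.06 N m above friction, which suggests 8–10 N.
- **Driver:** I stood it back in its stand. The side view after release showed it upright there; in the last picture the gripper hid it, and I didn't look again.
- **Drag test:** I drew the block by its post about 12 mm towards the post end. The drag was a steady 10 N, which puts the nip at 7–11 N depending on friction, so I made no correction. The hand was also lifting with about 4 N during the pull, which makes that figure less certain.
- **Last picture:** The block lies flat and has moved about 12 mm, the screw is unchanged and the gripper is clear. The torch, tin and key look unmoved; I didn't check the coaster and shoe trees at the end.
- **Other findings:**
  - The yellow look-alike driver toppled early on, with nothing of mine near it.
  - The cameras disagreed by a few mm, so I relied on positions relative to the tool and on felt contact.

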